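# Restock the bead-case rack on the craft-room counter

## Robot

A 6-joint arm with a two-finger parallel gripper is mounted at the origin on the work surface. World frame = base frame: x ahead of the robot, y to its left, z up, the work surface at z = 0. Lengths are in m, angles in rad, forces in N, time in s.
With the tool pointing down it reaches from about 0.35 to 0.975 m from the base axis. Payload 4.9 kg.
Tool frame: the origin (TCP) lies at the very end of the fingers, on their centre line; the grasp point (between the pads) lies 19 mm behind it (ctrl.tcp_to_grasp is the z of the grasp point in the tool frame, in m); z points along the fingers, y is the line along which they close (so a half turn about z gives the same grasp; the last joint's range is limited). The gripper opens to 85 mm and grips with 20 to 120 N. Pads are 22 mm wide; open, the fingers measure 114 mm over their backs; the gripper's body (76 mm by 85 mm) begins 54 mm behind the grasp point. The pads swing forward as they close: fully open they stand 13 mm farther back than shut.
Start: joints at [-1.468, 0.053, 1.613, -0, 1.476, -0.119], TCP at [0.137, -0.61, 0.231] pointing down, gripper open.
Joint ranges: [-3.01, 3.01], [-1.01, 2.22], [0.06, 2.58], [-1.02, 4.17], [0.09, 2.62], [-3.14, 3.14]. Speed limits (rad/s): [2.57, 2.57, 3.14, 3.14, 3.14, 3.14].

## Interface

Orientations are given as a rotation vector (axis times angle).
In Python, from station import ctrl, eyes, job, nets gives the robot as it stands. The module is installed in compiled form; this text tells all that it offers.
- The arm moves only by the tool jog_arm, never from a script. Its argument "commands" is one flat list of numbers, 7 for each row, row after row: the shift along the tool's x, y, z each as a share of 0.06 m, from -1 to 1, then the turn, a rotation vector about the tool's x, y, z each as a share of 0.1 rad, from -1 to 1, then the finger opening in mm, from 0 to 85.4. In form: [x, y, z, ax, ay, az, grip, x, y, z, ax, ay, az, grip, ...]. A call has 1 to 20 rows; each row shifts and turns the commanded pose from where the row before left it, along the tool's axes as they then stand; what a row does not reach is not made up. A row lasts 1/8 s, in which the tool goes at most 62.5 mm and 10.7 degrees, less where a joint would pass 70% of its speed; a pose out of reach is approached as far as the arm can. A call with a number of a shift or a turn outside -1 to 1 is refused whole. A call with a gripper value outside its range is refused whole. The fingers move at their own pace and stop on an object; "newtons" is the grip in N (left out, the last holds). Time passes only in rows, so rows that do not move let the fingers close. It gives the time, the measured TCP pose, the force, the opening and the grip force at its end, in the units of the state.
- ctrl.get_obs(): the state, without advancing time (a new reading comes with each control period).
- eyes.get_image(name): name is "scene" or "top"; returns a dict with "image" (384x512x3 uint8, red, green, blue), "z_map" (384x512 float32, m along the optical axis (not along the pixel's ray), 0 where there is no reading), "K" (3x3 intrinsics, pixels), "cam_to_world" (4x4, takes a point from camera to world coordinates). Camera axes: x right, y up, looking along -z (the intrinsics and any distortion apply to the point x, -y, -z); pixel columns grow to the right and rows downward; lengths in m; the calibration is good to about 2 mm. A picture is of the moment at which its call begins.
- job.finish_job(): hands the job in; it is judged then, once.
Trained networks look in the newest picture that a camera, given by its name, has taken for a name from the list of things; names that differ only in an ending like _2 or _b are one class to them, and where a whole thing is asked for, a point or a joint stands for the part that bears it (a point fixed in the world has none). Each returns a list of dicts, best first, with "p" (0 to 1); they miss things now and then, are a little off and sometimes report something else, mostly with a low value. They report only what shows in the picture. A call takes as long as a camera call.
- nets.silhouettes(camera, name): "mask" (384x512 bool, what is visible of it) and "bbox" ([left, top, right, bottom] in pixels, round what is visible of it).
The state is a dict: "t": time; "q": joint angles; "dq": joint speeds; "effort": joint torques, N m; "tool_pos": TCP position; "tool_rot": TCP orientation; "contact_force": force on the tool from outside, world axes, zero at the start; "wrist_torque": the same for the moment, N m; "opening": finger opening in m; "grip_force": force on a finger pad.
Only numpy, scipy, OpenCV 4.12 (cv2) and the standard library are available. Lean on these libraries where they do the work, as an engineer would, in place of code of your own. Each camera call takes 0.05 s, during which the arm holds its last target. There are 200 camera calls.

## Task

Fold the rack's wire bail right back over its roof, then draw out every orange (empty) case and set it upright, flat on the floor of the grey tray, and slide every loose blue case, far end first, into free bays under the roof until they are fully home against the back stop. The blue case already in the rack stays there, fully home. Then, with all the cases in place, swing the bail forward and down until it rests fully closed in its catch, and leave the jar, the plant and the tape roll where they stand.

Things in the scene. Friction and masses are not known exactly. Their poses are not given: they have to be found in the camera images.
- rack: fixed wooden rack, four bays side by side, open in front. Origin: on the counter, middle of its front edge; x runs into the bays, y to the rack's left. 122 mm deep, 265 wide, floor 8 thick. Bays 55 mm wide, centred at y = +96, +32, -32, -96, between 9 mm dividers 46 tall; back stop at x = 112. Dark roof board over x = 56 to 122, z = 54 to 64 mm
- bay_1 (a point): home point of the leftmost bay: where the origin of a fully home case lies, on the bay's floor, 57 mm in from the rack's front edge, 8 mm above the counter, y = +96 mm; rack axes. The case's lug end faces the front, so that the lug stays clear of the roof
- bay_2 (a point): the same for the second bay from the left (y = +32 mm)
- bay_3 (a point): the same for the third bay (y = -32 mm)
- bay_4 (a point): the same for the rightmost bay (y = -96 mm)
- bail (a joint): angle of the steel wire bail, rad: 0 = closed in its catch, its crossbar (10 mm thick, a little wider than the rack) across the bay fronts at rack x = -12, z = 40 mm; grows as it swings forward, up and back over the roof; 2.95 = folded right back, at its stop. Stiff: it stays where it is left, about 1.5 N at the knob moves it. It cannot close on a case that sticks out over 8 mm
- bail_knob (a point): centre of the red barrel knob on the bail's middle: 20 mm diameter, 26 mm long along rack y, on a 38 mm stem from the crossbar. Pinch its flat ends (along rack y) from above; it can turn between the fingers. It moves on a circle of radius 99.6 mm about the hinge line: closed, at rack x = -50, z = 40; at 2.95 rad, at rack x = 133, z = 117 mm
- bail_hinge (a point): point on the bail's hinge line (which runs along rack y), at rack x = 45, y = 0, z = 70 mm; rack axes. Its two steel brackets stand outside the rack's outer walls (y = 132 to 151 mm, either side), up to z = 81 mm
- tray: fixed grey open tray for empties, 165 mm (x) x 195 mm (y) outside, walls 5 mm thick and 22 mm high, floor 5 mm thick. Origin: on the counter under its centre. Two cases lie side by side in it, along its x
- empty_a: orange empty case with a black lug, about 0.13 kg, at the start in a bay of the rack, or absent. 110 mm long (x) x 48 wide (y) x 38 tall, corners rounded 3 mm. Origin: centre of its underside. An upright grip lug stands on top near the -x end: 30 mm long (x), 14 mm thick (y), from z = 38 to z = 74 mm, centred at x = -30 mm, y = 0. 
- empty_b: a second orange empty case, the same, at the start in a bay of the rack, or absent. 110 mm long (x) x 48 wide (y) x 38 tall, corners rounded 3 mm. Origin: centre of its underside. An upright grip lug stands on top near the -x end: 30 mm long (x), 14 mm thick (y), from z = 38 to z = 74 mm, centred at x = -30 mm, y = 0. 
- kept: blue full case with a white lug, about 0.25 kg, at the start already home in a bay. 110 mm long (x) x 48 wide (y) x 38 tall, corners rounded 3 mm. Origin: centre of its underside. An upright grip lug stands on top near the -x end: 30 mm long (x), 14 mm thick (y), from z = 38 to z = 74 mm, centred at x = -30 mm, y = 0. 
- new_a: blue full case with a white lug, about 0.25 kg, at the start loose on the counter, or absent. 110 mm long (x) x 48 wide (y) x 38 tall, corners rounded 3 mm. Origin: centre of its underside. An upright grip lug stands on top near the -x end: 30 mm long (x), 14 mm thick (y), from z = 38 to z = 74 mm, centred at x = -30 mm, y = 0. 
- new_b: a second loose blue full case, the same, or absent. 110 mm long (x) x 48 wide (y) x 38 tall, corners rounded 3 mm. Origin: centre of its underside. An upright grip lug stands on top near the -x end: 30 mm long (x), 14 mm thick (y), from z = 38 to z = 74 mm, centred at x = -30 mm, y = 0. 
- new_c: a third loose blue full case, the same, or absent. 110 mm long (x) x 48 wide (y) x 38 tall, corners rounded 3 mm. Origin: centre of its underside. An upright grip lug stands on top near the -x end: 30 mm long (x), 14 mm thick (y), from z = 38 to z = 74 mm, centred at x = -30 mm, y = 0. 
- jar: bystander: glass sweet jar, 88 mm diameter, 130 mm tall; origin under its centre
- plant: bystander: green plant in a terracotta pot, pot 96 mm across, 150 mm tall in all; origin under its centre
- tape: bystander: yellow roll of tape lying flat, 90 mm diameter, 24 mm tall; origin under its centre

How it is judged:
On the way, in this order (a step that is already met when the one before it is completed fails the run):
1. the bail is folded back over the roof (past 2.4 rad) (value of joint bail above 2.4 rad), for 0.2 s.
2. all orange cases flat in the tray and all blue cases home in bays (x of new_a in the frame of rack between 0.05 and 0.065 m and y of new_a in the frame of rack between -0.13 and 0.13 m and z of each of new_a, new_b, new_c, kept in the frame of rack below 0.013 m and angle between each of new_a, new_b, new_c, kept, empty_a, empty_b's own z axis and vertical below 0.1 rad and linear speed of each of new_a, new_b, new_c, kept, empty_a, empty_b below 0.03 m/s and x of new_b in the frame of rack between 0.05 and 0.065 m and y of new_b in the frame of rack between -0.13 and 0.13 m and x of new_c in the frame of rack between 0.05 and 0.065 m and y of new_c in the frame of rack between -0.13 and 0.13 m and x of kept in the frame of rack between 0.05 and 0.065 m and y of kept in the frame of rack between -0.13 and 0.13 m and x of empty_a in the frame of tray between -0.07 and 0.07 m and y of empty_a in the frame of tray between -0.08 and 0.08 m and z of each of empty_a, empty_b in the frame of tray below 0.013 m and x of empty_b in the frame of tray between -0.07 and 0.07 m and y of empty_b in the frame of tray between -0.08 and 0.08 m), for 0.2 s.
3. the bail is closed in its catch (value of joint bail below 0.06 rad), for 0.2 s.
At the end, for the whole second after the job is handed in: All blue cases lie flat in bays of the rack, lug end to the front, within 7 mm of fully home; every orange case lies flat and upright on the tray's floor; the bail is within 0.06 rad of closed; all at rest (all of step 2 and value of joint bail below 0.06 rad and velocity of joint bail between -0.05 and 0.05 rad/s); the robot touches nothing.
It fails at once if the jar is pushed more than 4 cm or tipped (distance of jar from where it was at the start of the episode above 0.04 m or angle between jar's own z axis and vertical above 0.5 rad).
It fails at once if the plant is pushed more than 4 cm or tipped (distance of plant from where it was at the start of the episode above 0.04 m or angle between plant's own z axis and vertical above 0.5 rad).
It fails at once if the tape roll is pushed more than 4 cm or tipped (distance of tape from where it was at the start of the episode above 0.04 m or angle between tape's own z axis and vertical above 0.5 rad).
Of empty_a, empty_b only 1 to 2 are there at a start; the rules pass over those that are not, and their reading is None.
Of new_a, new_b, new_c only 2 to 3 are there at a start; the rules pass over those that are not, and their reading is None.
At some moment in a run one of new_a, new_b, new_c, empty_a, empty_b may be knocked a few centimetres aside while the robot is not near it.
Once in a run the grip may slacken for a moment while it holds something.
It also fails if it takes over 210 s, if anything falls off the work surface, if the arm or the gripper's body presses on something with over 40 N, if the wrist force passes 120 N, or if a joint passes its speed limit or range.

## Working session

There is one attempt and no reset: what is moved stays moved. The work goes in short steps, Python scripts to look and compute and a tool call to move; the robot and the scene stay as the last step left them, time stands still between calls to the robot, and variables do not carry over. Pictures are saved under pics/ and viewed, at most 14 in all, crops included, and the job is handed in when it is done.

Besides the shell and the picture viewer there is one more tool, called by a JSON object that holds its "method" and its "body", one argument or row to a line. jog_arm: Moves the arm, as the interface text tells. Shift numbers are shares of 0.06 m and turn numbers shares of 0.1 rad, none past 1 either way. Its arguments: {"type":"object","properties":{"commands":{"type":"array","items":{"type":"number"}},"newtons":{"type":"number"}},"required":["commands"]}

```bash
ls; mkdir -p pics; cat > h.py <<'E'
import numpy as np, cv2
from station import ctrl, eyes, job, nets
def world(d):
    z=d["z_map"];K=d["K"];v,u=np.mgrid[:z.shape[0],:z.shape[1]]
    p=np.stack([(u-K[0,2])/K[0,0]*z,-(v-K[1,2])/K[1,1]*z,-z,np.ones_like(z)],-1)
    w=(p@d["cam_to_world"].T)[...,:3]; w[z<=0]=np.nan
    return w
def save(d,n,crop=None,s=1.5):
    im=d["image"][...,::-1]
    if crop: im=im[crop[1]:crop[3],crop[0]:crop[2]]
    cv2.imwrite("pics/"+n,cv2.resize(im,None,fx=s,fy=s))
E
python3 - <<'E'
from h import *
print(ctrl.get_obs(), ctrl.tcp_to_grasp)
for c in ("scene","top"):
    d=eyes.get_image(c); save(d,c+"0.png"); w=world(d); np.savez(c+"0.npz",w=w,im=d["image"]); print(c,d["K"].tolist(),d["cam_to_world"].round(3).tolist())
    for n in ("rack","tray","empty_a","new_a","kept","jar","plant","tape","bail_knob"):
        for r in nets.silhouettes(c,n)[:5]:
            m=r["mask"]; p=w[m]; print(n,round(r["p"],2),[int(x) for x in r["bbox"]],np.nanmedian(p,0).round(3),np.nanmax(p[:,2]).round(3))
E
```

```text
pics
{'t': 0.0, 'q': array([-1.46799406e+00,  5.33447135e-02,  1.61429770e+00,  2.09025897e-05,
        1.47601752e+00, -1.19033957e-01]), 'dq': array([-6.93065318e-04,  7.32094442e-04,  1.07424795e-03,  1.02851539e-03,
        8.89175070e-05,  9.17983255e-05]), 'effort': array([ 8.17147593e-04, -3.93676043e+01, -3.70180678e+01, -1.05868410e-04,
        7.03051468e-03,  6.33809591e-06]), 'tool_pos': array([ 0.1374337 , -0.60905786,  0.23006835]), 'tool_rot': array([-3.12023322e+00, -3.47513535e-01, -5.89973736e-05]), 'contact_force': array([ 0.36412543, -0.47672223,  0.12009873]), 'wrist_torque': array([ 0.04201875, -0.00109336,  0.02034939]), 'grip_force': 0.0, 'opening': 0.08543920047012353} -0.0187
scene [[412.4318242770627, 0.0, 254.57868992376015], [0.0, 412.4318242770627, 188.22968188169705], [0.0, 0.0, 1.0]] [[-0.856, -0.426, 0.293, 0.926], [0.517, -0.711, 0.477, 0.682], [0.005, 0.559, 0.829, 1.126], [0.0, 0.0, 0.0, 1.0]]
rack 0.75 [194, 141, 281, 231] [0.611 0.019 0.06 ] 0.083
tray 0.76 [203, 83, 257, 131] [ 0.426 -0.327  0.006] 0.028
empty_a 0.68 [218, 151, 235, 166] [ 0.567
[... 1015 characters left out ...]
0.69 [231, 195, 342, 232] [ 0.518 -0.01   0.051] 0.072
tray 0.65 [369, 221, 450, 286] [ 0.424 -0.334  0.006] 0.028
empty_a 0.81 [313, 190, 332, 212] [ 0.558 -0.085  0.047] 0.086
new_a 0.91 [156, 181, 180, 219] [0.56  0.329 0.039] 0.079
new_a 0.84 [372, 153, 397, 198] [ 0.638 -0.263  0.038] 0.078
new_a 0.82 [165, 244, 192, 283] [0.389 0.292 0.039] 0.078
new_a 0.25 [368, 220, 449, 287] [ 0.425 -0.333  0.006] 0.028
kept 0.62 [242, 190, 259, 212] [0.559 0.101 0.047] 0.086
jar 0.6 [212, 93, 250, 145] [0.756 0.149 0.105] 0.152
plant 0.8 [211, 89, 252, 148] [0.759 0.148 0.108] 0.153
tape 0.93 [99, 232, 128, 263] [0.432 0.477 0.023] 0.031
bail_knob 0.77 [228, 198, 341, 232] [0.518 0.003 0.051] 0.073
```

View pics/scene0.png

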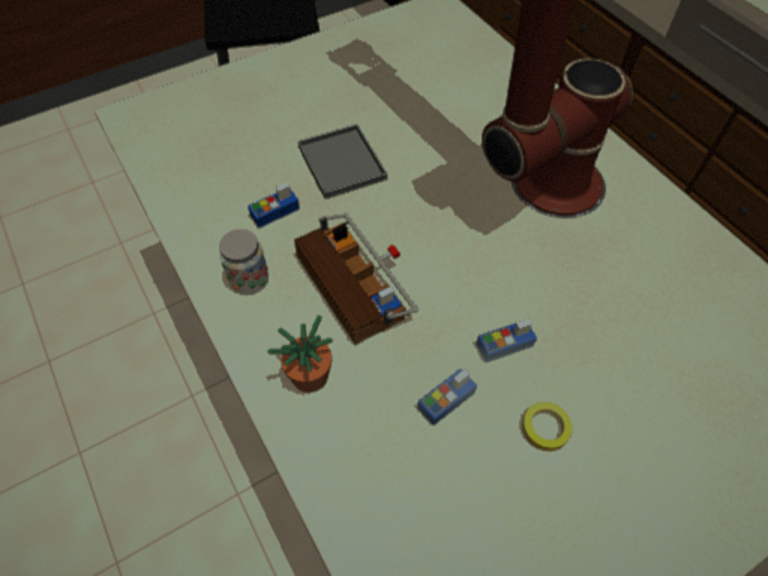

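View pics/top0.png

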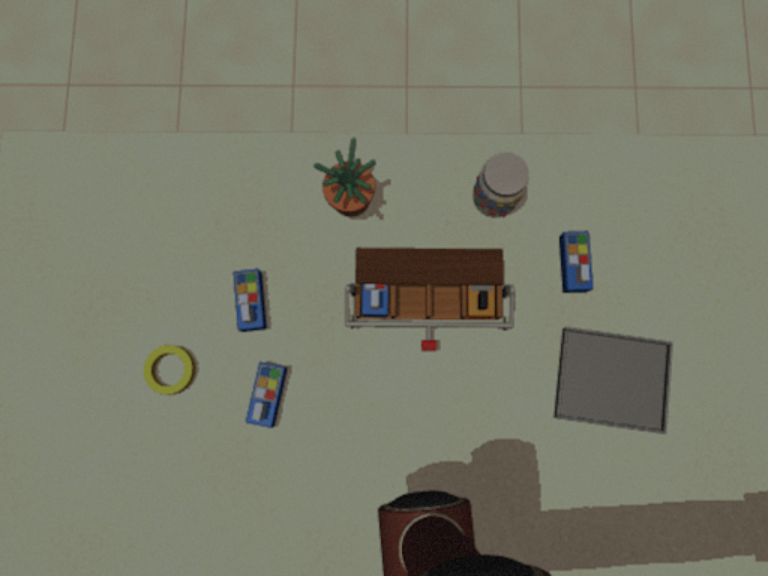

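One orange case is in bay 4 (top picture ~482,300) and the kept blue case is in bay 1 (375,298). Three loose blue cases are at (250,300), (266,394) and (577,262). The tray is at (613,380) and the bail knob at (428,345). Next I measure the exact poses.

```bash
cat >> h.py <<'E'
def rect(p):
    """centre, long-axis yaw, sizes (long, short) of xy points"""
    (c,s,a)=cv2.minAreaRect((p[:,:2]*1000).astype(np.float32)); a=np.radians(a)
    if s[0]<s[1]: a+=np.pi/2; s=s[::-1]
    return np.array(c).round(1),round((np.degrees(a)+90)%180-90,1),np.array(s).round(1)
def cases(cam,w,names=("new_a","empty_a","kept"),pmin=.4):
    for n in names:
        for r in nets.silhouettes(cam,n):
            if r["p"]<pmin: continue
            m=cv2.dilate(r["mask"].astype(np.uint8),np.ones((3,3)))>0
            p=w[m]; z=p[:,2]
            top=p[(z>.033)&(z<.052)]; lug=p[(z>.066)&(z<.095)]
            if len(top)<20 or len(lug)<4: continue
            print(cam,n,round(r["p"],2),"top",*rect(top),"z",np.median(top[:,2]).round(4),"| lug",np.mean(lug,0).round(4),len(lug),*rect(lug))
E
python3 - <<'E'
from h import *
for c in ("scene","top"):
    d=eyes.get_image(c); w=world(d); hsv=cv2.cvtColor(d["image"],cv2.COLOR_RGB2HSV)
    cases(c,w)
    X,Y,Z=np.moveaxis(w,-1,0)
    tb=(abs(X-.45)<.1)&(abs(Y)<.15)&(Z<.02); print("table z",np.nanmedian(Z[tb]))
    rf=(X>.5)&(X<.72)&(abs(Y-.01)<.16)&(Z>.057)&(Z<.076)&(hsv[...,2]<110)&(hsv[...,0]<20)
    n,l,s,_=cv2.connectedComponentsWithStats(rf.astype(np.uint8)); k=1+np.argmax(s[1:,4]); q=w[l==k]; print("roof",len(q),*rect(q),np.median(q[:,2]))
    kn=(X>.4)&(X<.52)&(abs(Y)<.08)&(Z>.025)&(hsv[...,1]>150)&((hsv[...,0]<8)|(hsv[...,0]>172)); q=w[kn]; print("knob",len(q),q.mean(0),*rect(q),q[:,2].max())
    t=[r for r in nets.silhouettes(c,"tray")][0]; q=w[t["mask"]]; q=q[(q[:,2]>-.005)&(q[:,2]<.035)]; print("tray",*rect(q)); q=q[q[:,2]>.018]; print("rim",len(q),*rect(q))
    for n in("jar","plant","tape"):
        q=w[nets.silhouettes(c,n)[0]["mask"]]; print(n,rect(q))
E
```

```text
scene new_a 0.96 top [ 643.4 -264.6] 2.3 [110.   52.8] z 0.0387 | lug [ 0.6136 -0.2666  0.0715] 36 [ 613.3 -266.9] 8.2 [29.2 16.4]
scene new_a 0.84 top [565.9 336.3] 7.8 [110.1  48.6] z 0.0384 | lug [0.5371 0.3332 0.073 ] 59 [536.7 332.2] 6.9 [29.6 15.4]
scene new_a 0.59 top [394.1 297.7] -10.8 [110.5  49.6] z 0.0385 | lug [0.3658 0.3041 0.0729] 52 [365.3 303.5] -9.7 [28.7 14.7]
scene empty_a 0.61 top [775.9 187.3] -13.7 [70.6 17.9] z 0.0428 | lug [0.7718 0.1698 0.0792] 495 [769.7 156.5] -53.9 [93.2 90.3]
scene empty_a 0.55 top [561.9 -90.2] 89.6 [70.1 47.6] z 0.0455 | lug [ 0.5656 -0.0834  0.0766] 62 [575.9 -79.4] 37.0 [65.4 29.8]
scene kept 0.57 top [562.2 102.2] 89.7 [68.6 48.7] z 0.0456 | lug [0.5692 0.1141 0.0771] 85 [571.7 122.1] 6.1 [51.9 49.9]
table z -0.00018453285575859013
roof 1507 [624.9   7.3] -89.8 [266.6  67.2] 0.06370948215497174
knob 36 [0.48485447 0.01008123 0.05681772] [485.1   9.1] 77.3 [24.6 15.1] 0.06250881203480008
tray [ 426.7 -336.7] 85.7 [225.2 176.4]
rim 204 [ 429.4 -325.7] 83.2 [200.4 167.3]
jar (array([ 781.7, -172.4]), np.float64(-83.9), array([193.8,  8
[... 534 characters left out ...]
 0.69 top [561.4 -86.1] 0.3 [55.3 52.7] z 0.0459 | lug [ 0.5591 -0.0885  0.0824] 69 [559.4 -88.7] 0.8 [29.9 14. ]
top kept 0.72 top [562.8  98.3] 0.7 [56.9 51.8] z 0.0464 | lug [0.5598 0.1019 0.0804] 67 [567.8  95.4] 0.2 [47.  34.8]
table z 0.0003521214997024291
roof 2343 [621.    5.7] -89.5 [264.3  67. ] 0.06433035150133182
knob 58 [0.48166246 0.00612141 0.05759767] [481.1   6.7] 88.9 [23.6 16. ] 0.0650135876316571
tray [ 426.9 -330.4] 82.4 [195.9 168.3]
rim 443 [ 425.2 -330.1] 82.5 [196.  164.3]
jar (array([nan, nan]), np.float64(0.0), array([0., 0.]))
plant (array([801.1, 141. ]), np.float64(41.3), array([157.7,  89. ]))
tape (array([434.2, 477.4]), np.float64(-60.4), array([88.4, 71.3]))
```

```bash
cat >> h.py <<'E'
from scipy.spatial.transform import Rotation as Rn
O=np.array([.5338,.0068]); PSI=np.radians(.4)   # rack origin/yaw (mean of the two cameras)
def rk(x,y): c,s=np.cos(PSI),np.sin(PSI); return O+np.array([c*x-s*y,s*x+c*y])
def pose():
    o=ctrl.get_obs(); R=Rn.from_rotvec(o["tool_rot"]).as_matrix(); return o["tool_pos"].copy(),np.arctan2(R[1,0],R[0,0]),R
def plan(wps,step=.048,hold=1):
    """wps: (x,y,z,yaw,grip[,step][,hold rows]); TCP in world; prints jog rows"""
    p,psi,R=pose(); print("from",p.round(4),"yaw",round(np.degrees(psi),2),"tilt",np.degrees(np.arccos(-R[2,2])).round(2))
    rows=[]
    for wp in wps:
        x,y,z,a,g=wp[:5]; st=wp[5] if len(wp)>5 and wp[5] else step; h=wp[6] if len(wp)>6 else 0
        t=np.array([x,y,z]); n=int(max(1,np.ceil(np.linalg.norm(t-p)/st-.02),np.ceil(abs(a-psi)/.095-.02)))
        p0,a0=p.copy(),psi
        for i in range(1,n+1):
            q=p0+(t-p0)*i/n; b=a0+(a-a0)*i/n
            B=np.array([[np.cos(psi),np.sin(psi),0],[np.sin(psi),-np.cos(psi),0],[0,0,-1]])
            s=np.round(B.T@(q-p)/.06,2)+0.; r=round(-(b-psi)/.1,2)+0.
            p=p+B@s*.06; psi-=r*.1; rows.append([*s,0,0,r,g])
        rows+= [[0,0,0,0,0,0,g]]*h
    for k in range(0,len(rows),20): print(len(rows[k:k+20]),"["+", ".join(f"{v:g}" for r in rows[k:k+20] for v in r)+"]")
def bail(th): a=np.radians(197.5)-th; return 45e-3+.0996*np.cos(a), .07+.0996*np.sin(a)
E
python3 - <<'E'
from h import *
k=rk(-.05,0)
plan([(*k,.14,PSI,45),(*k,.021,PSI,45,.03,1)])
E
```

```text
from [ 0.1375 -0.6097  0.2313] yaw 12.71 tilt 0.0
20 [0.53, -0.58, 0.1, 0, 0, 0.14, 45, 0.51, -0.59, 0.1, 0, 0, 0.15, 45, 0.51, -0.6, 0.1, 0, 0, 0.14, 45, 0.5, -0.61, 0.11, 0, 0, 0.14, 45, 0.49, -0.61, 0.1, 0, 0, 0.15, 45, 0.49, -0.62, 0.1, 0, 0, 0.14, 45, 0.47, -0.63, 0.1, 0, 0, 0.14, 45, 0.47, -0.63, 0.1, 0, 0, 0.15, 45, 0.45, -0.64, 0.1, 0, 0, 0.14, 45, 0.45, -0.64, 0.1, 0, 0, 0.14, 45, 0.44, -0.66, 0.11, 0, 0, 0.15, 45, 0.42, -0.65, 0.1, 0, 0, 0.14, 45, 0.42, -0.67, 0.1, 0, 0, 0.14, 45, 0.41, -0.67, 0.1, 0, 0, 0.15, 45, 0.4, -0.68, 0.1, 0, 0, 0.14, 45, 0, 0, 0.5, 0, 0, 0, 45, 0, 0, 0.49, 0, 0, 0, 45, 0, 0, 0.5, 0, 0, 0, 45, 0, 0, 0.5, 0, 0, 0, 45, 0, 0, 0, 0, 0, 0, 45]
```

{"method": "jog_arm", "body": {
  "commands": [0.53,-0.58,0.1,0,0,0.14,45,0.51,-0.59,0.1,0,0,0.15,45,0.51,-0.6,0.1,0,0,0.14,45,0.5,-0.61,0.11,0,0,0.14,45,0.49,-0.61,0.1,0,0,0.15,45,0.49,-0.62,0.1,0,0,0.14,45,0.47,-0.63,0.1,0,0,0.14,45,0.47,-0.63,0.1,0,0,0.15,45,0.45,-0.64,0.1,0,0,0.14,45,0.45,-0.64,0.1,0,0,0.14,45,0.44,-0.66,0.11,0,0,0.15,45,0.42,-0.65,0.1,0,0,0.14,45,0.42,-0.67,0.1,0,0,0.14,45,0.41,-0.67,0.1,0,0,0.15,45,0.4,-0.68,0.1,0,0,0.14,45,0,0,0,0,0,0,45]
}}

```text
t: 3.8
tool_pos: [0.4843, 0.009, 0.1397]
tool_rot: [-3.141, -0.018, 0.001]
contact_force: [0.2, -0.5, 0.8]
opening: 0.0449
grip_force: 0.0
```

```bash
python3 - <<'E'
from h import *
d=eyes.get_image("top"); save(d,"top1.png",(230,150,350,250),5)
k=rk(-.05,0)
print(k);plan([(*k,.021,PSI,45,.03,1),(*k,.021,PSI,10,.03,5)])
E
```

```text
[0.48380122 0.00645094]
from [0.4839 0.0078 0.1399] yaw 0.56 tilt 0.05
11 [0, 0.01, 0.5, 0, 0, 0.01, 45, 0, 0, 0.49, 0, 0, 0, 45, 0, 0.01, 0.5, 0, 0, 0.01, 45, 0, 0, 0.49, 0, 0, 0.01, 45, 0, 0, 0, 0, 0, 0, 45, 0, 0, 0, 0, 0, 0, 10, 0, 0, 0, 0, 0, 0, 10, 0, 0, 0, 0, 0, 0, 10, 0, 0, 0, 0, 0, 0, 10, 0, 0, 0, 0, 0, 0, 10, 0, 0, 0, 0, 0, 0, 10]
```

View pics/top1.png

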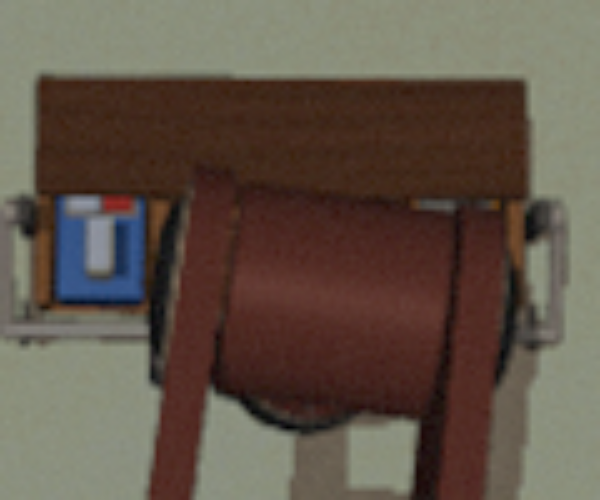

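The wrist (crop 160-520, 180-420) hides the knob from the top camera. The kept case at (100,250) is still in place, so I descend.

{"method": "jog_arm", "body": {
  "commands": [0,0.01,0.5,0,0,0.01,45,0,0,0.49,0,0,0,45,0,0.01,0.5,0,0,0.01,45,0,0,0.49,0,0,0,45,0,0,0,0,0,0,45,0,0,0,0,0,0,10,0,0,0,0,0,0,10,0,0,0,0,0,0,10,0,0,0,0,0,0,10,0,0,0,0,0,0,10],
  "newtons": 30
}}

```text
t: 5.1
tool_pos: [0.4847, 0.0057, 0.0221]
tool_rot: [-3.141, -0.007, -0.003]
contact_force: [0.3, 3.9, 1.5]
opening: 0.0257
grip_force: 32.6
```

```bash
python3 - <<'E'
from h import *
o=ctrl.get_obs(); print(o["opening"],o["grip_force"],o["contact_force"],o["tool_pos"])
p,psi,_=pose()
# incremental path from the current pose, following the knob circle
w=[]
x0,z0=bail(0)
for th in np.linspace(0,2.95,21)[1:]:
    x,z=bail(th); w.append((p[0]+(x-x0)*np.cos(PSI),p[1]+(x-x0)*np.sin(PSI),p[2]+z-z0,PSI,10))
plan(w)
E
```

```text
0.02572128630293633 32.588247656822205 [0.32906013 3.93445646 1.48350403] [0.48471302 0.00567703 0.02213494]
from [0.4847 0.0057 0.0221] yaw 0.27 tilt 0.13
20 [-0.06, 0, -0.24, 0, 0, -0.02, 10, -0.02, 0, -0.24, 0, 0, 0, 10, 0.02, 0, -0.25, 0, 0, 0, 10, 0.05, 0, -0.24, 0, 0, 0, 10, 0.09, 0, -0.22, 0, 0, 0, 10, 0.11, 0, -0.22, 0, 0, 0, 10, 0.15, 0, -0.19, 0, 0, 0, 10, 0.18, 0, -0.17, 0, 0, 0, 10, 0.2, 0, -0.15, 0, 0, 0, 10, 0.21, 0, -0.11, 0, 0, 0, 10, 0.24, 0, -0.08, 0, 0, 0, 10, 0.24, 0, -0.04, 0, 0, 0, 10, 0.24, 0, -0.01, 0, 0, 0, 10, 0.24, 0, 0.03, 0, 0, 0, 10, 0.24, 0, 0.06, 0, 0, 0, 10, 0.23, 0, 0.1, 0, 0, 0, 10, 0.2, 0, 0.13, 0, 0, 0, 10, 0.19, 0, 0.16, 0, 0, 0, 10, 0.16, 0, 0.18, 0, 0, 0, 10, 0.13, 0, 0.21, 0, 0, 0, 10]
```

{"method": "jog_arm", "body": {
  "commands": [-0.06,0,-0.24,0,0,0,10,-0.02,0,-0.24,0,0,0,10,0.02,0,-0.25,0,0,0,10,0.05,0,-0.24,0,0,0,10,0.09,0,-0.22,0,0,0,10,0.11,0,-0.22,0,0,0,10]
}}

```text
t: 5.85
tool_pos: [0.4947, 0.0057, 0.1044]
tool_rot: [-3.141, -0.008, 0.001]
contact_force: [6.8, 2.3, -11.5]
opening: 0.0253
grip_force: 30.1
```

{"method": "jog_arm", "body": {
  "commands": [0.15,0,-0.19,0,0,0,10,0.18,0,-0.17,0,0,0,10,0.2,0,-0.15,0,0,0,10,0.21,0,-0.11,0,0,0,10,0.24,0,-0.08,0,0,0,10,0.24,0,-0.04,0,0,0,10,0.24,0,-0.01,0,0,0,10]
}}

```text
t: 6.72
tool_pos: [0.5837, 0.0058, 0.1513]
tool_rot: [3.141, 0.008, -0.001]
contact_force: [-5.2, 0.3, -5.2]
opening: 0.0258
grip_force: 29.8
```

```bash
python3 - <<'E'
from h import *
d=eyes.get_image("scene"); save(d,"s2.png",(170,90,330,240),4)
E
```

```text
(no output)
```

View pics/s2.png

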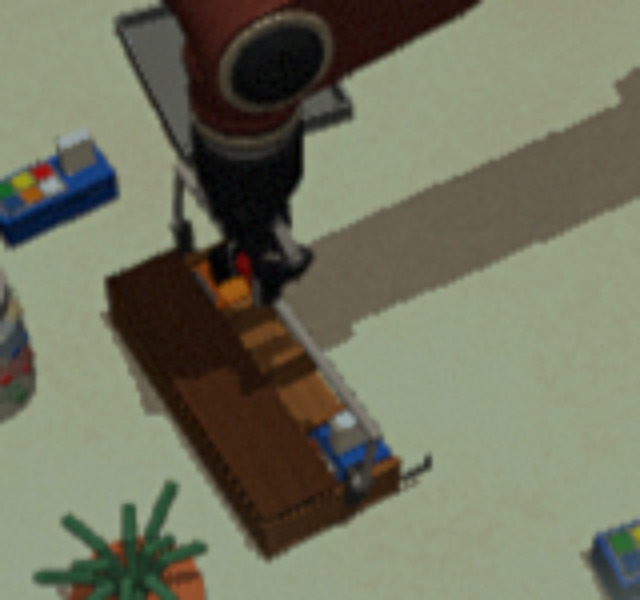

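The knob (245,265) is between the fingers and the crossbar is up. I continue the arc.

{"method": "jog_arm", "body": {
  "commands": [0.24,0,0.03,0,0,0,10,0.24,0,0.06,0,0,0,10,0.23,0,0.1,0,0,0,10,0.2,0,0.13,0,0,0,10,0.19,0,0.16,0,0,0,10,0.16,0,0.18,0,0,0,10,0.11,0,0.18,0,0,0,10,0,0,0,0,0,0,10,0,0,0,0,0,0,10]
}}

```text
t: 7.9
tool_pos: [0.6681, 0.006, 0.1018]
tool_rot: [3.141, 0.007, 0.012]
contact_force: [4.7, -1.7, 1.9]
opening: 0.0249
grip_force: 32.4
```

```bash
sed -i 's/^O=.*yaw.*/O=np.array([.5338,.0062]); PSI=np.radians(.3)/' h.py; grep -n '^O=' h.py; python3 - <<'E'
from h import *
p,psi,_=pose(); x,y,z=p
l=(.5612,-.0892)
plan([(x,y,z,psi,50,.03,2),(x,y,.2,psi,50),(l[0],l[1],.15,PSI,34),(*l,.052,PSI,34,.03,1),(*l,.052,PSI,5,.03,4)])
E
```

```text
27:O=np.array([.5338,.0062]); PSI=np.radians(.3)
from [0.6681 0.006  0.1018] yaw 0.27 tilt 0.44
20 [0, 0, 0, 0, 0, 0, 50, 0, 0, 0, 0, 0, 0, 50, 0, 0, 0, 0, 0, 0, 50, 0, 0, -0.55, 0, 0, 0, 50, 0, 0, -0.54, 0, 0, 0, 50, 0, 0, -0.55, 0, 0, 0, 50, -0.45, 0.39, 0.21, 0, 0, 0, 34, -0.44, 0.4, 0.21, 0, 0, 0, 34, -0.45, 0.39, 0.21, 0, 0, 0, 34, -0.45, 0.4, 0.21, 0, 0, -0.01, 34, 0, 0, 0.41, 0, 0, 0, 34, 0, 0, 0.4, 0, 0, 0, 34, 0, 0, 0.41, 0, 0, 0, 34, 0, 0, 0.41, 0, 0, 0, 34, 0, 0, 0, 0, 0, 0, 34, 0, 0, 0, 0, 0, 0, 5, 0, 0, 0, 0, 0, 0, 5, 0, 0, 0, 0, 0, 0, 5, 0, 0, 0, 0, 0, 0, 5, 0, 0, 0, 0, 0, 0, 5]
```

{"method": "jog_arm", "body": {
  "commands": [0,0,0,0,0,0,50,0,0,0,0,0,0,50,0,0,-0.55,0,0,0,50,0,0,-0.54,0,0,0,50,0,0,-0.55,0,0,0,50,-0.45,0.39,0.21,0,0,0,34,-0.44,0.4,0.21,0,0,0,34,-0.45,0.39,0.21,0,0,0,34,-0.45,0.4,0.21,0,0,0,34,0,0,0,0,0,0,34,0,0,0,0,0,0,34]
}}

```text
t: 9.28
tool_pos: [0.5584, -0.0887, 0.1487]
tool_rot: [-3.141, -0.007, -0.001]
contact_force: [-0.3, 0.0, -0.4]
opening: 0.0339
grip_force: 0.0
```

```bash
python3 - <<'E'
from h import *
d=eyes.get_image("scene"); save(d,"s3.png",(130,60,370,300),2.5); w=world(d)
cases("scene",w,("new_a","empty_a"))
X,Y,Z=np.moveaxis(w,-1,0); hsv=cv2.cvtColor(d["image"],cv2.COLOR_RGB2HSV)
kn=(X>.62)&(X<.72)&(abs(Y)<.05)&(Z>.08)&(hsv[...,1]>150)&((hsv[...,0]<8)|(hsv[...,0]>172)); print("knob",kn.sum(),w[kn].mean(0) if kn.any() else 0)
l=(.5612,-.0892)
plan([(*l,.052,PSI,34,.03,1)])
E
```

```text
scene new_a 0.81 top [ 644.3 -264.8] -0.6 [110.7  49.9] z 0.0384 | lug [ 0.6144 -0.2664  0.0724] 35 [ 614.1 -268. ] -1.3 [28.8 16. ]
scene new_a 0.7 top [566.2 336.8] 7.8 [110.2  48.6] z 0.0387 | lug [0.5368 0.3333 0.0732] 57 [537.3 332.4] 8.0 [29.4 14.2]
scene new_a 0.7 top [394.7 298.5] -11.9 [108.9  49.9] z 0.0384 | lug [0.366  0.3041 0.073 ] 52 [365.2 303.7] -10.2 [29.1 14.2]
knob 64 [0.66733641 0.01102784 0.12724096]
from [ 0.559  -0.0884  0.1492] yaw 0.33 tilt 0.07
5 [0.01, 0, 0.4, 0, 0, 0, 34, 0.01, 0.01, 0.41, 0, 0, 0, 34, 0.01, 0, 0.4, 0, 0, 0, 34, 0.01, 0, 0.41, 0, 0, 0.01, 34, 0, 0, 0, 0, 0, 0, 34]
```

View pics/s3.png

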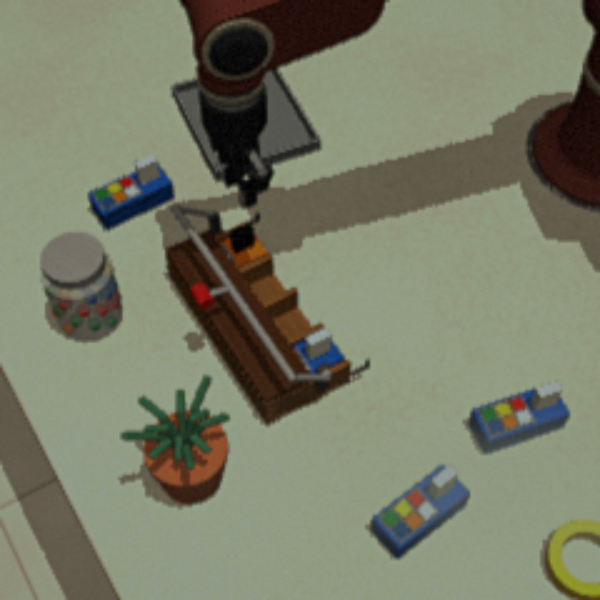

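The bail is folded right back (knob at 203,295) and the gripper is above the orange case's lug (243,237). Nothing else has moved, so I grasp it.

{"method": "jog_arm", "body": {
  "commands": [0.01,0,0.4,0,0,0,34,0.01,0.01,0.41,0,0,0,34,0.01,0,0.4,0,0,0,34,0.01,0,0.41,0,0,0,34,0,0,0,0,0,0,34,0,0,0,0,0,0,5,0,0,0,0,0,0,5,0,0,0,0,0,0,5,0,0,0,0,0,0,5],
  "newtons": 50
}}

```text
t: 10.55
tool_pos: [0.5614, -0.0897, 0.0527]
tool_rot: [3.141, 0.007, 0.004]
contact_force: [1.2, 1.4, 3.9]
opening: 0.0133
grip_force: 53.8
```

```bash
python3 - <<'E'
from h import *
p,psi,_=pose(); x,y,z=p; print(ctrl.get_obs()["opening"])
a=np.radians(-7.3); t=np.array([.427,-.329])-.030*np.array([np.cos(a),np.sin(a)]); print(t)
plan([(x,y,z+.003,PSI,5,None,1),(x-.075,y-.075*np.sin(PSI),z+.003,PSI,5,.025),(x-.08,y,.12,PSI,5,.03),(*t,.12,a,5,.04,1)])
E
```

```text
0.013330749864703615
[ 0.39724317 -0.32518806]
from [ 0.5614 -0.0897  0.0527] yaw 0.27 tilt 0.13
16 [0, 0, -0.05, 0, 0, -0.01, 5, 0, 0, 0, 0, 0, 0, 5, -0.42, 0, 0, 0, 0, 0, 5, -0.41, 0, 0, 0, 0, 0, 5, -0.42, 0, 0, 0, 0, 0, 5, -0.03, 0, -0.36, 0, 0, 0, 5, -0.03, -0.01, -0.35, 0, 0, 0, 5, -0.02, 0, -0.36, 0, 0, 0, 5, -0.2, 0.56, 0, 0, 0, 0.19, 5, -0.2, 0.56, 0, 0, 0, 0.19, 5, -0.18, 0.57, 0, 0, 0, 0.19, 5, -0.17, 0.57, 0, 0, 0, 0.19, 5, -0.16, 0.58, 0, 0, 0, 0.19, 5, -0.15, 0.57, 0, 0, 0, 0.19, 5, -0.14, 0.58, 0, 0, 0, 0.19, 5, 0, 0, 0, 0, 0, 0, 5]
```

{"method": "jog_arm", "body": {
  "commands": [0,0,-0.05,0,0,0,5,0,0,0,0,0,0,5,-0.42,0,0,0,0,0,5,-0.41,0,0,0,0,0,5,-0.42,0,0,0,0,0,5,0,0,0,0,0,0,5,-0.03,0,-0.36,0,0,0,5,-0.03,-0.01,-0.35,0,0,0,5,-0.02,0,-0.36,0,0,0,5,0,0,0,0,0,0,5]
}}

```text
t: 11.8
tool_pos: [0.4826, -0.0898, 0.1205]
tool_rot: [3.14, 0.008, 0.007]
contact_force: [-0.2, 0.2, -1.5]
opening: 0.0136
grip_force: 54.7
```

{"method": "jog_arm", "body": {
  "commands": [-0.2,0.56,0,0,0,0.19,5,-0.2,0.56,0,0,0,0.19,5,-0.18,0.57,0,0,0,0.19,5,-0.17,0.57,0,0,0,0.19,5,-0.16,0.58,0,0,0,0.19,5,-0.15,0.57,0,0,0,0.19,5,-0.14,0.58,0,0,0,0.19,5,0,0,0,0,0,0,5,0,0,0,0,0,0,5]
}}

```text
t: 12.92
tool_pos: [0.396, -0.3241, 0.1173]
tool_rot: [-3.133, 0.201, 0.002]
contact_force: [1.1, -0.5, -1.1]
opening: 0.0133
grip_force: 54.8
```

```bash
python3 - <<'E'
from h import *
d=eyes.get_image("scene"); save(d,"s4.png",(180,50,300,170),5)
a=np.radians(-7.3); t=np.array([.427,-.329])-.030*np.array([np.cos(a),np.sin(a)])
plan([(*t,.0505,a,5,.02,1)])
E
```

```text
from [ 0.3962 -0.3239  0.1175] yaw -7.31 tilt 0.1
5 [0.01, 0, 0.28, 0, 0, 0, 5, 0, 0.01, 0.28, 0, 0, 0, 5, 0.01, 0, 0.28, 0, 0, 0, 5, 0, 0.01, 0.28, 0, 0, 0, 5, 0, 0, 0, 0, 0, 0, 5]
```

View pics/s4.png

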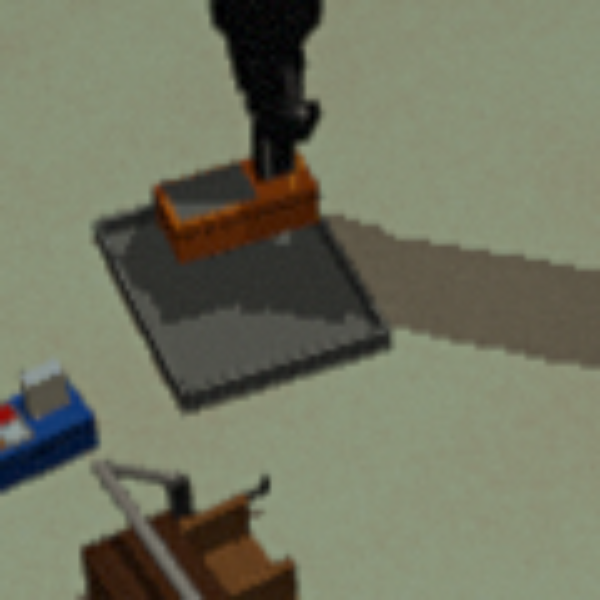

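The case is held level above the tray at (235,205), so I lower it and release.

{"method": "jog_arm", "body": {
  "commands": [0.01,0,0.28,0,0,0,5,0,0.01,0.28,0,0,0,5,0.01,0,0.28,0,0,0,5,0,0.01,0.27,0,0,0,5,0,0,0,0,0,0,5,0,0,0,0,0,0,34,0,0,0,0,0,0,34,0,0,0,0,0,0,34]
}}

```text
t: 13.98
tool_pos: [0.3974, -0.3264, 0.0523]
tool_rot: [3.135, -0.201, 0.001]
contact_force: [0.2, -0.6, -0.5]
opening: 0.0341
grip_force: 0.0
```

```bash
python3 - <<'E'
from h import *
for c in("scene","top"):
    d=eyes.get_image(c); w=world(d); cases(c,w,("new_a","empty_a"),.3)
x,y,z=pose()[0]
# nearest case (640,-268): lug mean of both views less half-bias
a=np.radians(1.5); l=(.6115,-.2681)
plan([(x,y,.13,pose()[1],34),(*l,.13,a,34,None,2)])
E
```

```text
scene new_a 0.75 top [ 643.4 -266.4] -0.2 [109.8  51.9] z 0.0381 | lug [ 0.6145 -0.2658  0.072 ] 36 [ 614.4 -266.8] -1.5 [27.7 15.5]
scene new_a 0.73 top [565.6 336.4] 7.9 [110.2  49.1] z 0.0383 | lug [0.5369 0.3332 0.0732] 57 [536.8 332.7] 9.4 [29.9 14.6]
scene empty_a 0.56 top [ 428.2 -327.6] -7.4 [110.6  55.4] z 0.0425 | lug [ 0.4106 -0.3088  0.0748] 11 [ 408.9 -306.6] -79.9 [32.6  9.2]
top new_a 0.91 top [562.7 334.2] 7.3 [110.   48.5] z 0.039 | lug [0.5328 0.3297 0.0739] 66 [532.6 330. ] 6.6 [29.4 14. ]
top new_a 0.81 top [391.  295.4] -10.7 [109.4  48.7] z 0.0388 | lug [0.3615 0.3007 0.0737] 70 [361.6 301.4] -11.6 [29.9 14.5]
top new_a 0.7 top [552.2   5.6] -89.6 [280.1  80.1] z 0.0457 | lug [0.6092 0.0065 0.0705] 564 [611.3   4.8] -89.9 [301.   83.4]
top new_a 0.67 top [ 639.7 -268.6] 2.2 [109.1  49.5] z 0.0388 | lug [ 0.6099 -0.2685  0.0739] 63 [ 609.8 -269.4] 1.6 [28.2 13.7]
top empty_a 0.41 top [ 639.7 -268.6] 2.2 [109.1  49.5] z 0.0388 | lug [ 0.6099 -0.2685  0.0739] 63 [ 609.8 -269.4] 1.6 [28.2 13.7]
from [ 0.3973 -0.3262  0.052 ] yaw -7.34 tilt 0.01
9 [0, 0, -0.65, 0, 0, 0, 34, 0, 0, -0.65, 0, 0, 0, 34, 0.68, -0.28, 0, 0, 0, -0.31, 34, 0.7, -0.27, 0, 0, 0, -0.31, 34, 0.7, -0.24, 0, 0, 0, -0.31, 34, 0.7, -0.21, 0, 0, 0, -0.3, 34, 0.72, -0.2, 0, 0, 0, -0.31, 34, 0, 0, 0, 0, 0, 0, 34, 0, 0, 0, 0, 0, 0, 34]
```

```bash
python3 - <<'E'
from h import *
x,y,z=pose()[0]
a=np.radians(1.8); l=(.6115,-.2683)
plan([(x,y,.13,pose()[1],34),(*l,.12,a,34,None,2),(*l,.046,a,34,.03,1),(*l,.046,a,5,.03,4)])
E
```

```text
from [ 0.3973 -0.3262  0.052 ] yaw -7.34 tilt 0.01
18 [0, 0, -0.65, 0, 0, 0, 34, 0, 0, -0.65, 0, 0, 0, 34, 0.68, -0.28, 0.03, 0, 0, -0.32, 34, 0.7, -0.26, 0.04, 0, 0, -0.32, 34, 0.7, -0.24, 0.03, 0, 0, -0.32, 34, 0.7, -0.22, 0.03, 0, 0, -0.32, 34, 0.72, -0.19, 0.04, 0, 0, -0.32, 34, 0, 0, 0, 0, 0, 0, 34, 0, 0, 0, 0, 0, 0, 34, 0, 0, 0.41, 0, 0, 0, 34, 0, 0, 0.41, 0, 0, 0, 34, 0, 0, 0.41, 0, 0, 0, 34, 0, 0, 0, 0, 0, 0, 34, 0, 0, 0, 0, 0, 0, 5, 0, 0, 0, 0, 0, 0, 5, 0, 0, 0, 0, 0, 0, 5, 0, 0, 0, 0, 0, 0, 5, 0, 0, 0, 0, 0, 0, 5]
```

{"method": "jog_arm", "body": {
  "commands": [0,0,-0.65,0,0,0,34,0,0,-0.65,0,0,0,34,0.68,-0.28,0.03,0,0,-0.32,34,0.7,-0.26,0.04,0,0,-0.32,34,0.7,-0.24,0.03,0,0,-0.32,34,0.7,-0.22,0.03,0,0,-0.32,34,0.72,-0.19,0.04,0,0,-0.32,34,0,0,0,0,0,0,34,0,0,0,0,0,0,34]
}}

```text
t: 15.4
tool_pos: [0.611, -0.2683, 0.1193]
tool_rot: [-3.141, -0.05, 0.002]
contact_force: [0.0, -0.7, 0.1]
opening: 0.034
grip_force: 0.0
```

```bash
python3 - <<'E'
from h import *
for c in("scene","top"):
    d=eyes.get_image(c); w=world(d); cases(c,w,("new_a","empty_a"),.3)
    save(d,"x_%s.png"%c,(180,50,300,170) if c=="scene" else (340,130,470,300),3.5)
a=np.radians(1.8); l=(.6115,-.2683)
plan([(*l,.046,a,34,.03,1),(*l,.046,a,5,.03,4)])
E
python3 -c "
import cv2,numpy as np
a=cv2.imread('pics/x_scene.png');b=cv2.imread('pics/x_top.png');b=cv2.resize(b,(int(b.shape[1]*420/b.shape[0]),420));cv2.imwrite('pics/p5.png',np.hstack([a,b]))"
```

```text
scene new_a 0.97 top [394.8 297.9] -10.1 [109.9  48.3] z 0.0384 | lug [0.3663 0.3041 0.0726] 54 [365. 303.] -9.1 [31.3 14.2]
scene new_a 0.81 top [566.3 336.5] 7.6 [110.5  48.8] z 0.0383 | lug [0.5377 0.3334 0.0733] 56 [536.8 332.5] 7.6 [29.8 14. ]
scene empty_a 0.65 top [ 428.2 -325.6] -8.1 [110.9  52.9] z 0.0425 | lug [ 0.3992 -0.3203  0.0753] 40 [ 398.4 -323.3] -0.9 [30.9 17.4]
top new_a 0.86 top [390.9 296.1] -11.5 [109.6  49.2] z 0.039 | lug [0.3615 0.3008 0.0736] 69 [361.6 301.1] -9.2 [29.4 14.7]
top new_a 0.83 top [562.9 334.2] 7.8 [110.5  48.5] z 0.039 | lug [0.5324 0.3294 0.0742] 68 [532.8 330. ] 7.5 [30.2 14.1]
top empty_a 0.33 top [562.4   4.8] -89.9 [277.   59.1] z 0.0457 | lug [0.6091 0.0113 0.0707] 546 [611.4   5.1] -89.9 [300.1  82.5]
from [ 0.611  -0.2687  0.12  ] yaw 1.76 tilt 0.02
9 [0, 0, 0.41, 0, 0, 0, 34, 0.01, 0, 0.41, 0, 0, 0, 34, 0, -0.01, 0.41, 0, 0, -0.01, 34, 0, 0, 0, 0, 0, 0, 34, 0, 0, 0, 0, 0, 0, 5, 0, 0, 0, 0, 0, 0, 5, 0, 0, 0, 0, 0, 0, 5, 0, 0, 0, 0, 0, 0, 5, 0, 0, 0, 0, 0, 0, 5]
```

View pics/p5.png

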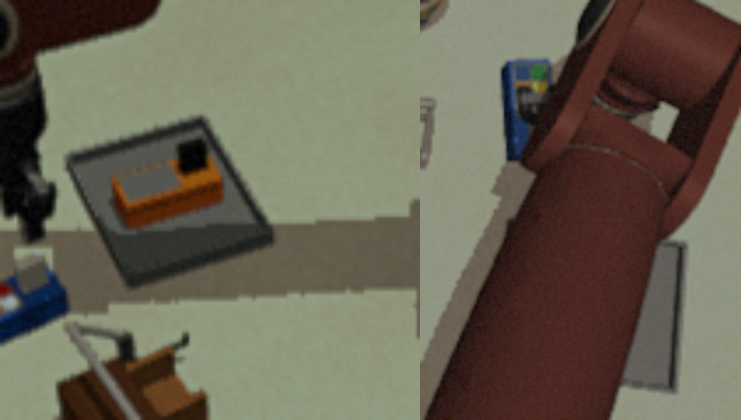

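The orange case lies flat in the tray (165,185). The gripper is above the near blue case's lug, so I grasp that.

{"method": "jog_arm", "body": {
  "commands": [0,0,0.41,0,0,0,34,0.01,0,0.41,0,0,0,34,0,-0.01,0.41,0,0,-0.01,34,0,0,0,0,0,0,34,0,0,0,0,0,0,5,0,0,0,0,0,0,5,0,0,0,0,0,0,5,0,0,0,0,0,0,5],
  "newtons": 60
}}

```text
t: 16.7
tool_pos: [0.6127, -0.2683, 0.0473]
tool_rot: [3.14, 0.051, 0.002]
contact_force: [-1.0, -0.5, 3.3]
opening: 0.0131
grip_force: 62.6
```

```bash
python3 - <<'E'
from h import *
x,y,z=pose()[0]; psi=pose()[1]
b=rk(-.055,-.096); print(b)
plan([(x,y,z+.09,psi,5,.03),(.48,-.268,z+.09,psi,5,.045),(*b,z+.07,PSI,5,.04,2),(*b,z+.012,PSI,5,.02,2)])
E
```

```text
[ 0.47930341 -0.09008666]
from [ 0.6127 -0.2683  0.0473] yaw 1.87 tilt 0.11
18 [0, 0, -0.5, 0, 0, 0, 5, 0, 0, -0.5, 0, 0, 0, 5, 0, 0, -0.5, 0, 0, 0, 5, -0.74, -0.03, 0, 0, 0, 0, 5, -0.73, -0.02, 0, 0, 0, 0, 5, -0.74, -0.03, 0, 0, 0, 0, 5, 0.02, -0.59, 0.07, 0, 0, 0.05, 5, 0.01, -0.59, 0.06, 0, 0, 0.06, 5, 0.01, -0.6, 0.07, 0, 0, 0.05, 5, 0.01, -0.59, 0.07, 0, 0, 0.06, 5, 0, -0.59, 0.06, 0, 0, 0.05, 5, 0, 0, 0, 0, 0, 0, 5, 0, 0, 0, 0, 0, 0, 5, 0, 0, 0.32, 0, 0, 0, 5, 0, 0, 0.33, 0, 0, 0, 5, 0, 0, 0.32, 0, 0, 0, 5, 0, 0, 0, 0, 0, 0, 5, 0, 0, 0, 0, 0, 0, 5]
```

{"method": "jog_arm", "body": {
  "commands": [0,0,-0.5,0,0,0,5,0,0,-0.5,0,0,0,5,0,0,-0.5,0,0,0,5,-0.74,-0.03,0,0,0,0,5,-0.73,-0.02,0,0,0,0,5,-0.74,-0.03,0,0,0,0,5,0.02,-0.59,0,0,0,0.05,5,0.01,-0.59,0,0,0,0.06,5,0.01,-0.6,0,0,0,0.05,5,0.01,-0.59,0,0,0,0.06,5,0,-0.59,0,0,0,0.05,5,0,0,0,0,0,0,5,0,0,0,0,0,0,5,0,0,0,0,0,0,5]
}}

```text
t: 18.45
tool_pos: [0.4785, -0.0903, 0.1358]
tool_rot: [3.142, 0.007, -0.0]
contact_force: [0.5, 0.1, -1.7]
opening: 0.0132
grip_force: 61.6
```

```bash
python3 - <<'E'
from h import *
d=eyes.get_image("scene"); save(d,"s6.png",(160,70,320,230),3.5)
b=rk(-.055,-.096)
plan([(*b,.059,PSI,5,.02,2)])
E
```

```text
from [ 0.4786 -0.0904  0.1358] yaw 0.26 tilt 0.01
6 [0, 0, 0.32, 0, 0, 0, 5, 0.01, 0, 0.32, 0, 0, 0, 5, 0, 0, 0.32, 0, 0, 0, 5, 0, 0, 0.32, 0, 0, -0.01, 5, 0, 0, 0, 0, 0, 0, 5, 0, 0, 0, 0, 0, 0, 5]
```

View pics/s6.png

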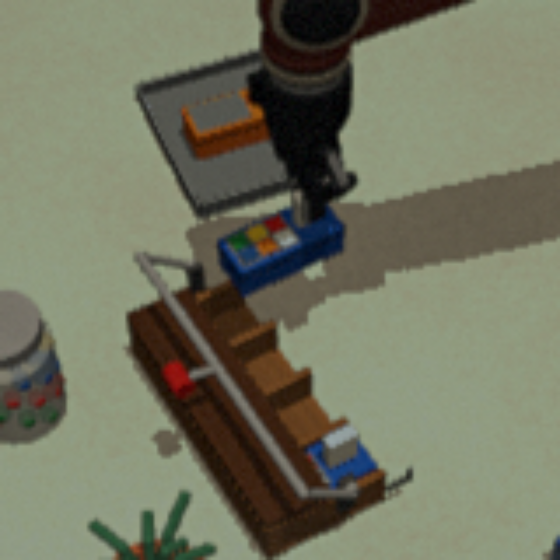

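The blue case is level above bay 4's mouth (280,245) and the bail is still back. I lower it.

{"method": "jog_arm", "body": {
  "commands": [0,0,0.32,0,0,0,5,0.01,0,0.32,0,0,0,5,0,0,0.32,0,0,0,5,0,0,0.32,0,0,0,5,0,0,0,0,0,0,5,0,0,0,0,0,0,5]
}}

```text
t: 19.25
tool_pos: [0.479, -0.0897, 0.059]
tool_rot: [-3.141, -0.009, 0.001]
contact_force: [0.4, 0.5, -2.7]
opening: 0.0132
grip_force: 61.6
```

{"method": "jog_arm", "body": {
  "commands": [0.3,0,0,0,0,0,5,0.3,0,0,0,0,0,5,0.3,0,0,0,0,0,5,0.25,0,0,0,0,0,5,0,0,0,0,0,0,5]
}}

```text
t: 19.88
tool_pos: [0.5492, -0.0893, 0.0597]
tool_rot: [3.141, 0.01, 0.001]
contact_force: [0.8, -0.4, -3.3]
opening: 0.0132
grip_force: 61.6
```

{"method": "jog_arm", "body": {
  "commands": [0,0,0.06,0,0,0,5,0.1,0,0,0,0,0,5,0.07,0,0,0,0,0,5,0.03,0,0,0,0,0,5,0,0,0,0,0,0,5]
}}

```text
t: 20.5
tool_pos: [0.5602, -0.089, 0.0553]
tool_rot: [-3.141, -0.009, 0.0]
contact_force: [-0.7, 0.7, -2.4]
opening: 0.0132
grip_force: 61.6
```

{"method": "jog_arm", "body": {
  "commands": [0.04,0,0,0,0,0,5,0.04,0,0,0,0,0,5,0,0,0,0,0,0,5]
}}

```text
t: 20.88
tool_pos: [0.5619, -0.0888, 0.0552]
tool_rot: [-3.141, -0.009, 0.014]
contact_force: [-12.4, 0.9, 6.5]
opening: 0.013
grip_force: 63.1
```

```bash
python3 - <<'E'
from h import *
x,y,z=pose()[0]; psi=pose()[1]
l=(.5345,.3302); a=np.radians(7.6)
plan([(x,y,z,psi,34,None,2),(x,y,.16,psi,34),(*l,.12,a,34,None,2)])
E
```

```text
from [ 0.5619 -0.0888  0.0552] yaw 0.33 tilt 0.52
17 [0, 0, 0, 0, 0, 0, 34, 0, 0, 0, 0, 0, 0, 34, 0, 0, 0, 0, 0, 0, 34, 0, 0, -0.58, 0, 0, 0, 34, 0, 0, -0.58, 0, 0, 0, 34, 0, 0, -0.59, 0, 0, 0, 34, -0.05, -0.78, 0.07, 0, 0, -0.14, 34, -0.03, -0.77, 0.08, 0, 0, -0.14, 34, -0.03, -0.78, 0.07, 0, 0, -0.14, 34, -0.01, -0.78, 0.08, 0, 0, -0.14, 34, 0, -0.78, 0.07, 0, 0, -0.14, 34, 0.01, -0.77, 0.08, 0, 0, -0.15, 34, 0.02, -0.78, 0.07, 0, 0, -0.14, 34, 0.03, -0.78, 0.08, 0, 0, -0.14, 34, 0.04, -0.77, 0.07, 0, 0, -0.14, 34, 0, 0, 0, 0, 0, 0, 34, 0, 0, 0, 0, 0, 0, 34]
```

{"method": "jog_arm", "body": {
  "commands": [0,0,0,0,0,0,34,0,0,0,0,0,0,34,0,0,0,0,0,0,34,0,0,-0.58,0,0,0,34,0,0,-0.58,0,0,0,34,0,0,-0.59,0,0,0,34,-0.05,-0.78,0.07,0,0,-0.14,34,-0.03,-0.77,0.08,0,0,-0.14,34,-0.03,-0.78,0.07,0,0,-0.14,34,-0.01,-0.78,0.08,0,0,-0.14,34,0,-0.78,0.07,0,0,-0.14,34,0.01,-0.77,0.08,0,0,-0.15,34,0.02,-0.78,0.07,0,0,-0.14,34,0.03,-0.78,0.08,0,0,-0.14,34,0.04,-0.77,0.07,0,0,-0.14,34,0,0,0,0,0,0,34,0,0,0,0,0,0,34]
}}

```text
t: 23.0
tool_pos: [0.5378, 0.3295, 0.1203]
tool_rot: [3.134, 0.209, 0.0]
contact_force: [-0.1, -0.5, 0.1]
opening: 0.034
grip_force: 0.0
```

```bash
python3 - <<'E'
from h import *
for c in("scene","top"):
    d=eyes.get_image(c); w=world(d); cases(c,w,("new_a","empty_a","kept"),.3)
l=(.5345,.3302); a=np.radians(7.6)
plan([(*l,.046,a,34,.03,1),(*l,.046,a,5,.03,3)])
E
```

```text
scene new_a 0.92 top [389.9 299.1] -10.8 [100.6  49.6] z 0.0383 | lug [0.3661 0.3039 0.0729] 52 [365.3 302.7] -10.1 [29.9 15. ]
scene new_a 0.66 top [562.3 -86.9] -85.4 [68.3 50.4] z 0.0456 | lug [ 0.5651 -0.0844  0.0774] 55 [564.  -87.7] 3.4 [30.4 18.3]
scene new_a 0.65 top [565.4 336.4] 8.0 [110.   49.4] z 0.0387 | lug [0.5394 0.3331 0.0725] 51 [535.6 332.4] 11.7 [30.6 14.7]
scene empty_a 0.55 top [ 428.1 -326.8] -5.5 [112.7  55.2] z 0.0423 | lug [ 0.399  -0.3209  0.0744] 43 [ 398.4 -322.7] -20.2 [27.6 23.1]
scene kept 0.46 top [562.3 104.5] -88.0 [65.3 49.9] z 0.0452 | lug [0.568  0.1126 0.0786] 73 [568.9 122.3] -82.7 [47.9 47.6]
top new_a 0.56 top [561.5 -85.8] 0.8 [55.  53.5] z 0.0459 | lug [ 0.5594 -0.0887  0.0819] 70 [559.4 -88.7] 0.1 [29.6 13.4]
top empty_a 0.75 top [ 424.9 -328.9] -7.6 [110.   49.1] z 0.043 | lug [ 0.3952 -0.324   0.0771] 83 [ 395.3 -325.1] -10.3 [29.3 15.7]
top kept 0.74 top [563.2 101.1] 0.3 [57.5 46.3] z 0.0464 | lug [0.5589 0.1015 0.0807] 67 [567.9  98.7] -16.0 [48.5 17.9]
from [0.538  0.3292 0.1204] yaw 7.56 tilt 0.01
8 [-0.02, -0.01, 0.41, 0, 0, 0, 34, -0.02, -0.01, 0.42, 0, 0, 0, 34, -0.02, 0, 0.41, 0, 0, -0.01, 34, 0, 0, 0, 0, 0, 0, 34, 0, 0, 0, 0, 0, 0, 5, 0, 0, 0, 0, 0, 0, 5, 0, 0, 0, 0, 0, 0, 5, 0, 0, 0, 0, 0, 0, 5]
```

{"method": "jog_arm", "body": {
  "commands": [-0.02,-0.01,0.41,0,0,0,34,-0.02,0,0.42,0,0,0,34,-0.02,0,0.41,0,0,0,34,0,0,0,0,0,0,34,0,0,0,0,0,0,5,0,0,0,0,0,0,5,0,0,0,0,0,0,5,0,0,0,0,0,0,5]
}}

```text
t: 24.4
tool_pos: [0.5348, 0.3302, 0.0472]
tool_rot: [-3.134, -0.209, -0.003]
contact_force: [-0.5, 1.0, 3.2]
opening: 0.0129
grip_force: 62.5
```

```bash
python3 - <<'E'
from h import *
x,y,z=pose()[0]; psi=pose()[1]
b=rk(-.055,-.032); print(b)
plan([(x,y,z+.09,psi,5,.03),(.45,.2,z+.09,psi*.5,5,.045),(*b,z+.09,PSI,5,.045,3)])
E
```

```text
[ 0.4789683  -0.02608754]
from [0.5348 0.3302 0.0472] yaw 7.61 tilt 0.11
16 [0, 0, -0.5, 0, 0, 0, 5, 0, 0, -0.5, 0, 0, 0, 5, 0, 0, -0.5, 0, 0, 0, 5, -0.42, 0.49, 0, 0, 0, 0.17, 5, -0.42, 0.5, 0, 0, 0, 0.16, 5, -0.4, 0.5, 0, 0, 0, 0.17, 5, -0.4, 0.52, 0, 0, 0, 0.16, 5, 0.04, 0.63, 0, 0, 0, 0.1, 5, 0.04, 0.63, 0, 0, 0, 0.11, 5, 0.06, 0.63, 0, 0, 0, 0.1, 5, 0.05, 0.63, 0, 0, 0, 0.1, 5, 0.07, 0.63, 0, 0, 0, 0.1, 5, 0.07, 0.63, 0, 0, 0, 0.11, 5, 0, 0, 0, 0, 0, 0, 5, 0, 0, 0, 0, 0, 0, 5, 0, 0, 0, 0, 0, 0, 5]
```

{"method": "jog_arm", "body": {
  "commands": [0,0,-0.6,0,0,0,5,0,0,-0.6,0,0,0,5,0,0,-0.6,0,0,0,5,-0.42,0.49,0,0,0,0.17,5,-0.42,0.5,0,0,0,0.16,5,-0.4,0.5,0,0,0,0.17,5,-0.4,0.52,0,0,0,0.16,5,0.04,0.63,0,0,0,0.1,5,0.04,0.63,0,0,0,0.11,5,0.06,0.63,0,0,0,0.1,5,0.05,0.63,0,0,0,0.1,5,0.07,0.63,0,0,0,0.1,5,0.07,0.63,0,0,0,0.11,5,0,0,0,0,0,0,5,0,0,0,0,0,0,5,0,0,0,0,0,0,5]
}}

```text
t: 26.4
tool_pos: [0.478, -0.0256, 0.1536]
tool_rot: [-3.141, -0.01, 0.001]
contact_force: [0.0, 0.4, -1.7]
opening: 0.013
grip_force: 61.7
```

```bash
python3 - <<'E'
from h import *
d=eyes.get_image("scene"); save(d,"s7.png",(180,90,320,230),4)
b=rk(-.055,-.032)
plan([(*b,.059,PSI,5,.024,2)])
E
```

```text
from [ 0.4781 -0.0256  0.1537] yaw 0.36 tilt 0.03
6 [0, 0, 0.39, 0, 0, 0, 5, 0.01, 0, 0.4, 0, 0, 0.01, 5, 0, 0.01, 0.39, 0, 0, 0, 5, 0, 0, 0.4, 0, 0, 0, 5, 0, 0, 0, 0, 0, 0, 5, 0, 0, 0, 0, 0, 0, 5]
```

View pics/s7.png

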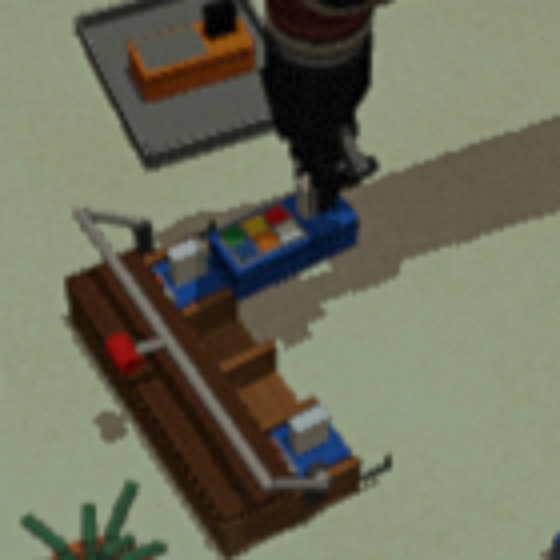

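Bay 4 is filled (185,265) and the second case is level in front of bay 3 (285,240). I lower it and slide it in.

{"method": "jog_arm", "body": {
  "commands": [0,0,0.39,0,0,0,5,0.01,0,0.4,0,0,0,5,0,0.01,0.39,0,0,0,5,0,0,0.4,0,0,0,5,0,0,0,0,0,0,5,0,0,0,0,0,0,5]
}}

```text
t: 27.2
tool_pos: [0.4794, -0.0268, 0.06]
tool_rot: [3.141, 0.009, 0.001]
contact_force: [0.9, 0.9, -2.0]
opening: 0.013
grip_force: 61.6
```

{"method": "jog_arm", "body": {
  "commands": [0.3,0,0,0,0,0,5,0.3,0,0,0,0,0,5,0.3,0,0,0,0,0,5,0.25,0,0,0,0,0,5,0,0,0,0,0,0,5]
}}

```text
t: 27.82
tool_pos: [0.5492, -0.0268, 0.0602]
tool_rot: [3.141, 0.008, 0.003]
contact_force: [-1.0, -0.9, -2.3]
opening: 0.013
grip_force: 61.7
```

{"method": "jog_arm", "body": {
  "commands": [0,0,0.07,0,0,0,5,0.1,0,0,0,0,0,5,0.07,0,0,0,0,0,5,0.04,0,0,0,0,0,5,0.03,0,0,0,0,0,5,0,0,0,0,0,0,5]
}}

```text
t: 28.58
tool_pos: [0.5618, -0.0267, 0.0552]
tool_rot: [3.142, 0.008, -0.003]
contact_force: [-6.7, 0.4, 6.7]
opening: 0.0127
grip_force: 62.8
```

{"method": "jog_arm", "body": {
  "commands": [0.03,0,0,0,0,0,5,0,0,0,0,0,0,5]
}}

```text
t: 28.82
tool_pos: [0.5617, -0.0266, 0.0552]
tool_rot: [-3.141, -0.008, 0.011]
contact_force: [-14.5, -0.0, 11.3]
opening: 0.0128
grip_force: 63.9
```

```bash
python3 - <<'E'
from h import *
x,y,z=pose()[0]; psi=pose()[1]
l=(.3633,.3008); a=np.radians(-10.5)
plan([(x,y,z,psi,34,None,2),(x,y,.16,psi,34),(.47,.12,.15,psi,34),(*l,.12,a,34,None,2)])
E
```

```text
from [ 0.5617 -0.0266  0.0552] yaw 0.28 tilt 0.4
17 [0, 0, 0, 0, 0, 0, 34, 0, 0, 0, 0, 0, 0, 34, 0, 0, 0, 0, 0, 0, 34, 0, 0, -0.58, 0, 0, 0, 34, 0, 0, -0.58, 0, 0, 0, 34, 0, 0, -0.59, 0, 0, 0, 34, -0.38, -0.61, 0.04, 0, 0, 0, 34, -0.38, -0.62, 0.04, 0, 0, 0, 34, -0.38, -0.61, 0.05, 0, 0, 0, 34, -0.38, -0.61, 0.04, 0, 0, 0, 34, -0.35, -0.6, 0.1, 0, 0, 0.38, 34, -0.38, -0.6, 0.1, 0, 0, 0.37, 34, -0.39, -0.57, 0.1, 0, 0, 0.38, 34, -0.42, -0.56, 0.1, 0, 0, 0.38, 34, -0.44, -0.55, 0.1, 0, 0, 0.37, 34, 0, 0, 0, 0, 0, 0, 34, 0, 0, 0, 0, 0, 0, 34]
```

{"method": "jog_arm", "body": {
  "commands": [0,0,0,0,0,0,34,0,0,0,0,0,0,34,0,0,0,0,0,0,34,0,0,-0.58,0,0,0,34,0,0,-0.58,0,0,0,34,0,0,-0.59,0,0,0,34,-0.38,-0.61,0.04,0,0,0,34,-0.38,-0.62,0.04,0,0,0,34,-0.38,-0.61,0.05,0,0,0,34,-0.38,-0.61,0.04,0,0,0,34,-0.35,-0.6,0.1,0,0,0.38,34,-0.38,-0.6,0.1,0,0,0.37,34,-0.39,-0.57,0.1,0,0,0.38,34,-0.42,-0.56,0.1,0,0,0.38,34,-0.44,-0.55,0.1,0,0,0.37,34,0,0,0,0,0,0,34,0,0,0,0,0,0,34]
}}

```text
t: 30.95
tool_pos: [0.3661, 0.3007, 0.1198]
tool_rot: [3.128, -0.286, 0.001]
contact_force: [-0.3, 0.2, 0.1]
opening: 0.0343
grip_force: 0.0
```

```bash
python3 - <<'E'
from h import *
for c in("scene","top"):
    d=eyes.get_image(c); w=world(d); cases(c,w,("new_a","empty_a","kept"),.3)
l=(.3635,.3008); a=np.radians(-10.5)
plan([(*l,.046,a,34,.03,1),(*l,.046,a,5,.03,3)])
E
```

```text
scene new_a 0.78 top [394.2 297.7] -11.2 [110.8  49.8] z 0.0383 | lug [0.367  0.3041 0.0727] 48 [365.4 304. ] -15.2 [30.4 13.8]
scene new_a 0.62 top [586.6   7.7] 89.9 [282.2 145.5] z 0.0443 | lug [0.6061 0.0225 0.0733] 265 [605.    6.7] 88.3 [304.2 109.3]
scene new_a 0.54 top [562.2 -29.1] -89.3 [76.7 48.7] z 0.0455 | lug [ 0.5657 -0.0221  0.0782] 61 [577.2 -17.8] 34.0 [62.3 32.1]
scene new_a 0.54 top [561.9 -91. ] -88.8 [67.4 50. ] z 0.0453 | lug [ 0.5659 -0.0813  0.0774] 59 [575.  -68.7] 71.6 [69.  42.6]
scene empty_a 0.72 top [ 428.1 -326.6] -7.7 [111.2  54.8] z 0.0423 | lug [ 0.3993 -0.3207  0.0768] 37 [ 399.5 -322.4] -7.7 [29.4 17.7]
scene kept 0.66 top [562.3 103.1] 88.9 [60.6 48.4] z 0.0461 | lug [0.5668 0.1117 0.0786] 72 [567.9 122.3] 75.4 [52.7 29.3]
top new_a 0.78 top [562.9 -24.1] 0.4 [57.  52.1] z 0.0464 | lug [ 0.5612 -0.0256  0.0793] 77 [567.1 -18.3] 0.7 [45.1 32.1]
top new_a 0.73 top [561.9 -86. ] 0.3 [54.3 52.5] z 0.046 | lug [ 0.5594 -0.0887  0.0821] 70 [559.6 -88.8] -1.4 [29.9 13.5]
top empty_a 0.69 top [ 425.2 -328.6] -9.0 [110.7  50. ] z 0.043 | lug [ 0.3952 -0.324   0.0769] 84 [ 395.2 -325.5] -10.3 [29.6 15.4]
top kept 0.76 top [563.1 101. ] 0.7 [57.3 46.4] z 0.0464 | lug [0.5594 0.102  0.0806] 68 [566.9  99.3] -3.0 [45.8 40.2]
from [0.3661 0.3005 0.1198] yaw -10.55 tilt 0.01
8 [-0.01, 0, 0.41, 0, 0, 0, 34, -0.02, 0, 0.41, 0, 0, -0.01, 34, -0.01, 0, 0.41, 0, 0, 0, 34, 0, 0, 0, 0, 0, 0, 34, 0, 0, 0, 0, 0, 0, 5, 0, 0, 0, 0, 0, 0, 5, 0, 0, 0, 0, 0, 0, 5, 0, 0, 0, 0, 0, 0, 5]
```

The third case has not moved, so I grasp it.

{"method": "jog_arm", "body": {
  "commands": [-0.01,0,0.41,0,0,0,34,-0.02,0,0.41,0,0,0,34,-0.01,0,0.41,0,0,0,34,0,0,0,0,0,0,34,0,0,0,0,0,0,5,0,0,0,0,0,0,5,0,0,0,0,0,0,5,0,0,0,0,0,0,5]
}}

```text
t: 32.35
tool_pos: [0.3643, 0.3019, 0.0472]
tool_rot: [-3.127, 0.287, -0.003]
contact_force: [-0.6, -0.5, 5.3]
opening: 0.0127
grip_force: 60.5
```

```bash
python3 - <<'E'
from h import *
x,y,z=pose()[0]; psi=pose()[1]
b=rk(-.055,.032); print(b)
plan([(x,y,z+.108,psi,5,.036),(*b,z+.108,PSI,5,.045,3)])
E
```

```text
[0.4786332  0.03791158]
from [0.3643 0.3019 0.0472] yaw -10.5 tilt 0.13
13 [0, 0, -0.6, 0, 0, 0, 5, 0, 0, -0.6, 0, 0, 0, 5, 0, 0, -0.6, 0, 0, 0, 5, 0.38, 0.57, 0, 0, 0, -0.27, 5, 0.37, 0.58, 0, 0, 0, -0.27, 5, 0.35, 0.59, 0, 0, 0, -0.27, 5, 0.33, 0.59, 0, 0, 0, -0.27, 5, 0.32, 0.61, 0, 0, 0, -0.27, 5, 0.31, 0.61, 0, 0, 0, -0.26, 5, 0.28, 0.63, 0, 0, 0, -0.27, 5, 0, 0, 0, 0, 0, 0, 5, 0, 0, 0, 0, 0, 0, 5, 0, 0, 0, 0, 0, 0, 5]
```

{"method": "jog_arm", "body": {
  "commands": [0,0,-0.6,0,0,0,5,0,0,-0.6,0,0,0,5,0,0,-0.6,0,0,0,5,0.38,0.57,0,0,0,-0.27,5,0.37,0.58,0,0,0,-0.27,5,0.35,0.59,0,0,0,-0.27,5,0.33,0.59,0,0,0,-0.27,5,0.32,0.61,0,0,0,-0.27,5,0.31,0.61,0,0,0,-0.26,5,0.28,0.63,0,0,0,-0.27,5,0,0,0,0,0,0,5,0,0,0,0,0,0,5,0,0,0,0,0,0,5]
}}

```text
t: 33.98
tool_pos: [0.477, 0.038, 0.1534]
tool_rot: [-3.141, -0.009, 0.001]
contact_force: [-0.0, 0.2, -3.3]
opening: 0.0127
grip_force: 59.9
```

```bash
python3 - <<'E'
from h import *
d=eyes.get_image("scene"); save(d,"s8.png",(180,90,320,230),4)
b=rk(-.055,.032)
plan([(*b,.059,PSI,5,.024,2)])
E
```

```text
from [0.4771 0.038  0.1536] yaw 0.36 tilt 0.03
6 [0.01, 0, 0.39, 0, 0, 0, 5, 0, 0, 0.4, 0, 0, 0.01, 5, 0.01, 0, 0.39, 0, 0, 0, 5, 0.01, 0, 0.4, 0, 0, 0, 5, 0, 0, 0, 0, 0, 0, 5, 0, 0, 0, 0, 0, 0, 5]
```

View pics/s8.png

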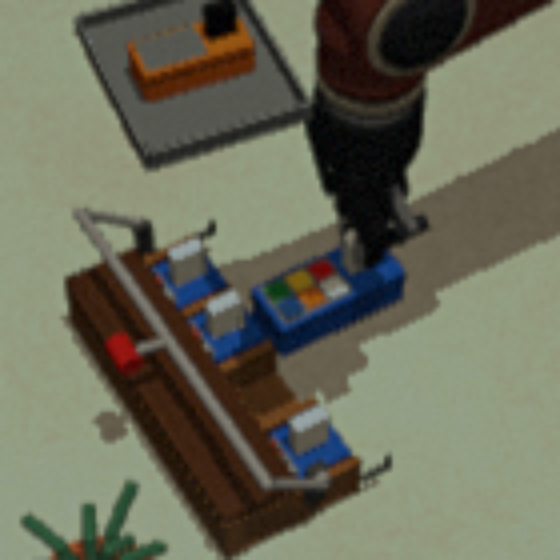

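Bays 3 and 4 are filled. The third case is level before bay 2 (330,295).

{"method": "jog_arm", "body": {
  "commands": [0.01,0,0.39,0,0,0,5,0,0,0.4,0,0,0,5,0.01,0,0.39,0,0,0,5,0.01,0,0.4,0,0,0,5,0,0,0,0,0,0,5,0,0,0,0,0,0,5]
}}

```text
t: 34.78
tool_pos: [0.4798, 0.0375, 0.06]
tool_rot: [3.142, 0.009, 0.001]
contact_force: [0.8, -0.4, -2.3]
opening: 0.013
grip_force: 59.9
```

{"method": "jog_arm", "body": {
  "commands": [0.3,0,0,0,0,0,5,0.3,0,0,0,0,0,5,0.3,0,0,0,0,0,5,0.25,0,0,0,0,0,5,0,0,0,0,0,0,5]
}}

```text
t: 35.4
tool_pos: [0.5497, 0.0374, 0.0601]
tool_rot: [3.141, 0.008, 0.002]
contact_force: [0.5, -0.3, -4.2]
opening: 0.0129
grip_force: 59.9
```

{"method": "jog_arm", "body": {
  "commands": [0,0,0.07,0,0,0,5,0.1,0,0,0,0,0,5,0.07,0,0,0,0,0,5,0.04,0,0,0,0,0,5,0.03,0,0,0,0,0,5,0,0,0,0,0,0,5]
}}

```text
t: 36.15
tool_pos: [0.5626, 0.0375, 0.0552]
tool_rot: [3.142, 0.008, -0.002]
contact_force: [-5.9, 0.4, 6.4]
opening: 0.0127
grip_force: 61.1
```

{"method": "jog_arm", "body": {
  "commands": [0.04,0,0,0,0,0,5,0,0,0,0,0,0,5]
}}

```text
t: 36.4
tool_pos: [0.5625, 0.0377, 0.0552]
tool_rot: [-3.141, -0.008, 0.013]
contact_force: [-17.0, -0.6, 14.1]
opening: 0.0133
grip_force: 62.4
```

```bash
python3 - <<'E'
from h import *
x,y,z=pose()[0]; psi=pose()[1]
plan([(x,y,z,psi,34,None,2),(x,y,.2,psi,34),(.668,.0058,.2,PSI,48,None,2)])
E
```

```text
from [0.5625 0.0377 0.0552] yaw 0.28 tilt 0.46
11 [0, 0, 0, 0, 0, 0, 34, 0, 0, 0, 0, 0, 0, 34, 0, 0, 0, 0, 0, 0, 34, 0, 0, -0.8, 0, 0, 0, 34, 0, 0, -0.81, 0, 0, 0, 34, 0, 0, -0.8, 0, 0, 0, 34, 0.59, 0.18, 0, 0, 0, 0, 48, 0.58, 0.18, 0, 0, 0, 0, 48, 0.59, 0.18, 0, 0, 0, 0, 48, 0, 0, 0, 0, 0, 0, 48, 0, 0, 0, 0, 0, 0, 48]
```

{"method": "jog_arm", "body": {
  "commands": [0,0,0,0,0,0,34,0,0,0,0,0,0,34,0,0,0,0,0,0,34,0,0,-0.8,0,0,0,34,0,0,-0.81,0,0,0,34,0,0,-0.8,0,0,0,34,0.59,0.18,0,0,0,0,48,0.58,0.18,0,0,0,0,48,0.59,0.18,0,0,0,0,48,0,0,0,0,0,0,48,0,0,0,0,0,0,48]
}}

```text
t: 37.78
tool_pos: [0.6705, 0.0058, 0.199]
tool_rot: [-3.141, -0.008, 0.002]
contact_force: [-0.8, 0.4, 0.6]
opening: 0.0479
grip_force: 0.0
```

```bash
python3 - <<'E'
from h import *
d=eyes.get_image("scene"); save(d,"s9.png",(180,90,320,230),4); w=world(d)
hsv=cv2.cvtColor(d["image"],cv2.COLOR_RGB2HSV); X,Y,Z=np.moveaxis(w,-1,0)
lug=(X>.5)&(X<.6)&(abs(Y)<.13)&(Z>.077)&(Z<.095)&(hsv[...,1]<60)
blue=(X>.5)&(X<.62)&(abs(Y)<.13)&(Z>.036)&(Z<.056)&(hsv[...,0]>100)&(hsv[...,0]<125)&(hsv[...,1]>120)
for b in (.0382+.064,.0382,-.0258,-.0898):
    m=lug&(abs(Y-b-.003)<.02); n=blue&(abs(Y-b-.003)<.028); print(b,m.sum(),w[m].mean(0).round(4),"front edge x",np.percentile(X[n],3).round(4),np.median(Z[n]).round(4))
plan([(.668,.006,.1025,PSI,48,.03,1),(.668,.006,.1025,PSI,10,None,4)])
E
```

```text
0.1022 43 [0.5638 0.1051 0.0808] front edge x 0.5402 0.0459
0.0382 40 [0.5643 0.0405 0.0814] front edge x 0.5404 0.0454
-0.0258 37 [ 0.5628 -0.0233  0.0814] front edge x 0.5411 0.0461
-0.0898 34 [ 0.5638 -0.086   0.0807] front edge x 0.5401 0.0457
from [0.6703 0.006  0.1993] yaw 0.29 tilt 0.04
10 [-0.01, 0, 0.4, 0, 0, 0, 48, -0.01, 0, 0.41, 0, 0, 0, 48, -0.01, 0, 0.4, 0, 0, 0, 48, -0.01, 0, 0.4, 0, 0, 0, 48, 0, 0, 0, 0, 0, 0, 48, 0, 0, 0, 0, 0, 0, 10, 0, 0, 0, 0, 0, 0, 10, 0, 0, 0, 0, 0, 0, 10, 0, 0, 0, 0, 0, 0, 10, 0, 0, 0, 0, 0, 0, 10]
```

View pics/s9.png

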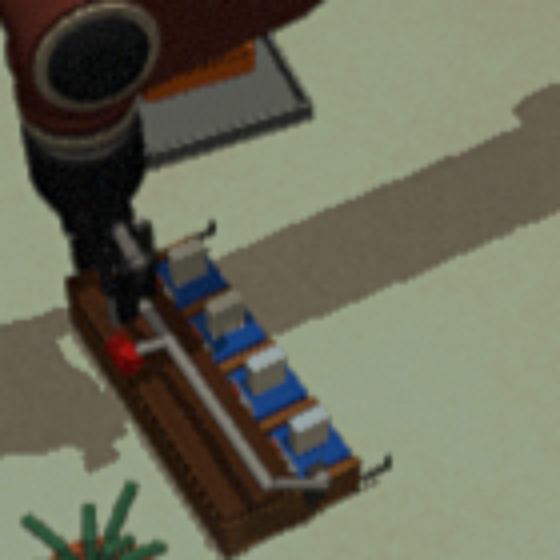

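All four blue cases line up at home (lugs 187,262 / 225,313 / 267,370 / 310,430) and the knob is at (125,350). I take hold of the knob.

{"method": "jog_arm", "body": {
  "commands": [-0.01,0,0.4,0,0,0,48,-0.01,0,0.41,0,0,0,48,-0.01,0,0.4,0,0,0,48,-0.01,0,0.4,0,0,0,48,0,0,0,0,0,0,48,0,0,0,0,0,0,10,0,0,0,0,0,0,10,0,0,0,0,0,0,10,0,0,0,0,0,0,10],
  "newtons": 30
}}

```text
t: 38.95
tool_pos: [0.6695, 0.0059, 0.1042]
tool_rot: [-3.141, -0.008, -0.004]
contact_force: [1.0, 2.7, 2.4]
opening: 0.0254
grip_force: 34.5
```

```bash
python3 - <<'E'
from h import *
p,psi,_=pose()
w=[]; x0,z0=bail(2.94)
for th in np.linspace(2.94,0,22)[1:]:
    x,z=bail(th); w.append((p[0]+(x-x0)*np.cos(PSI),p[1]+(x-x0)*np.sin(PSI),p[2]+z-z0,PSI,10))
plan(w)
E
```

```text
from [0.6695 0.0059 0.1042] yaw 0.28 tilt 0.14
20 [-0.13, 0, -0.19, 0, 0, 0, 10, -0.15, 0, -0.18, 0, 0, 0, 10, -0.17, 0, -0.15, 0, 0, 0, 10, -0.2, 0, -0.13, 0, 0, 0, 10, -0.21, 0, -0.1, 0, 0, 0, 10, -0.22, 0, -0.06, 0, 0, 0, 10, -0.23, 0, -0.04, 0, 0, 0, 10, -0.23, 0, 0, 0, 0, 0, 10, -0.23, 0, 0.03, 0, 0, 0, 10, -0.23, 0, 0.06, 0, 0, 0, 10, -0.21, 0, 0.09, 0, 0, 0, 10, -0.2, 0, 0.12, 0, 0, 0, 10, -0.18, 0, 0.15, 0, 0, 0, 10, -0.16, 0, 0.17, 0, 0, 0, 10, -0.13, 0, 0.19, 0, 0, 0, 10, -0.1, 0, 0.21, 0, 0, 0, 10, -0.08, 0, 0.22, 0, 0, 0, 10, -0.04, 0, 0.23, 0, 0, 0, 10, -0.01, 0, 0.23, 0, 0, 0, 10, 0.02, 0, 0.23, 0, 0, 0, 10]
1 [0.06, 0, 0.23, 0, 0, 0, 10]
```

{"method": "jog_arm", "body": {
  "commands": [-0.13,0,-0.19,0,0,0,10,-0.15,0,-0.18,0,0,0,10,-0.17,0,-0.15,0,0,0,10,-0.2,0,-0.13,0,0,0,10,-0.21,0,-0.1,0,0,0,10,-0.22,0,-0.06,0,0,0,10,-0.23,0,-0.04,0,0,0,10,-0.23,0,0,0,0,0,10]
}}

```text
t: 39.95
tool_pos: [0.5764, 0.0058, 0.1551]
tool_rot: [-3.14, -0.008, -0.006]
contact_force: [4.7, 4.2, -1.5]
opening: 0.0254
grip_force: 32.5
```

{"method": "jog_arm", "body": {
  "commands": [-0.23,0,0.03,0,0,0,10,-0.23,0,0.06,0,0,0,10,-0.21,0,0.09,0,0,0,10,-0.2,0,0.12,0,0,0,10,-0.18,0,0.15,0,0,0,10,-0.16,0,0.17,0,0,0,10]
}}

```text
t: 40.7
tool_pos: [0.5038, 0.0056, 0.1204]
tool_rot: [-3.14, -0.008, -0.003]
contact_force: [-4.6, 6.6, 11.7]
opening: 0.0249
grip_force: 38.6
```

{"method": "jog_arm", "body": {
  "commands": [-0.13,0,0.19,0,0,0,10,-0.1,0,0.21,0,0,0,10,-0.08,0,0.22,0,0,0,10,-0.04,0,0.23,0,0,0,10,-0.01,0,0.23,0,0,0,10,0.02,0,0.23,0,0,0,10,0.05,0,0.2,0,0,0,10,0,0,0,0,0,0,10]
}}

```text
t: 41.7
tool_pos: [0.4833, 0.0057, 0.0249]
tool_rot: [-3.139, -0.007, 0.01]
contact_force: [-4.8, 5.5, 0.7]
opening: 0.0254
grip_force: 45.1
```

{"method": "jog_arm", "body": {
  "commands": [0,0,0.06,0,0,0,10,0,0,0.05,0,0,0,10,0,0,0,0,0,0,10]
}}

```text
t: 42.08
tool_pos: [0.4848, 0.0057, 0.0198]
tool_rot: [-3.139, -0.007, 0.004]
contact_force: [-2.2, 6.5, 2.4]
opening: 0.0255
grip_force: 45.2
```

{"method": "jog_arm", "body": {
  "commands": [0,0,0.05,0,0,0,10,0,0,0,0,0,0,10]
}}

```text
t: 42.32
tool_pos: [0.4857, 0.0057, 0.0173]
tool_rot: [-3.139, -0.007, 0.001]
contact_force: [-1.3, 6.9, 2.2]
opening: 0.0256
grip_force: 45.2
```

```bash
python3 - <<'E'
from h import *
ref={c:np.load(c+"0.npz") for c in("scene","top")}
for c in ("scene","top"):
    d=eyes.get_image(c); w=world(d); w0=ref[c]["w"]
    # crossbar ends: grey pixels left/right of the rack, front
    for n,W,im in(("start",w0,ref[c]["im"]),("now",w,d["image"])):
        X,Y,Z=np.moveaxis(W,-1,0); m=(X>.505)&(X<.53)&(((Y>.05)&(Y<.15))|((Y<-.04)&(Y>-.14)))&(Z>.02)
        print(c,n,m.sum(),W[m].mean(0).round(4),np.percentile(Z[m],[50,90]).round(4))
save(eyes.get_image("scene"),"s10.png",(180,90,320,230),4)
E
```

```text
scene start 175 [0.5222 0.0103 0.0487] [0.0495 0.0525]
scene now 422 [0.5197 0.0293 0.1993] [0.2852 0.3266]
top start 285 [ 0.5181 -0.0069  0.0494] [0.0499 0.0531]
top now 288 [0.5175 0.0253 0.1464] [0.0475 0.3291]
```

View pics/s10.png

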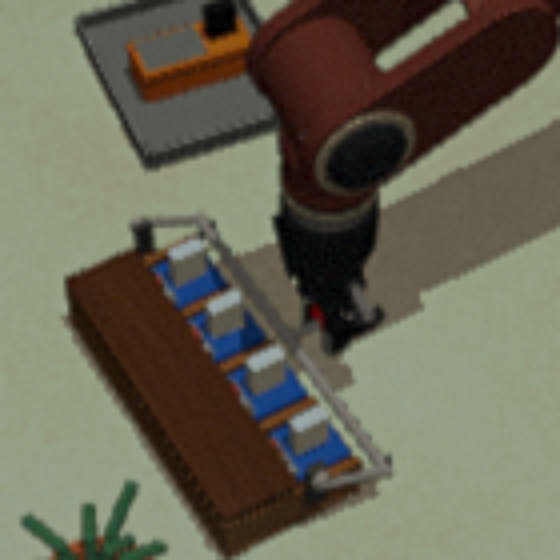

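The bail is down at the front and the knob is held at (318,315). I compare the crossbar height with the start picture.

```bash
cat > chk.py <<'E'
from h import *
ref={c:np.load(c+"0.npz") for c in("scene","top")}
for c in ("scene","top"):
    d=eyes.get_image(c); w=world(d)
    for n,W,im in(("start",ref[c]["w"],ref[c]["im"]),("now",w,d["image"])):
        X,Y,Z=np.moveaxis(W,-1,0); o=[]
        for lo,hi in((.05,.135),(-.12,-.04)):
            m=(X>.495)&(X<.528)&(Y>lo)&(Y<hi)&(Z>.034)&(Z<.08); o+=[m.sum(),W[m].mean(0)[[0,2]].round(4) if m.any() else 0]
        print(c,n,*o)
print(ctrl.get_obs()["tool_pos"])
E
python3 chk.py
```

```text
scene start 77 [0.522  0.0495] 60 [0.5222 0.0492]
scene now 74 [0.523  0.0462] 53 [0.5238 0.0451]
top start 102 [0.5176 0.0503] 120 [0.5184 0.0496]
top now 96 [0.5198 0.045 ] 24 [0.52   0.0445]
[0.48565269 0.00566523 0.01731831]
```

At the start the bail sat about 4 mm higher, so it was not fully closed then. The crossbar top is now at 45 mm, which matches closed. I press on to feel the stop.

{"method": "jog_arm", "body": {
  "commands": [0.01,0,0.04,0,0,0,10,0,0,0,0,0,0,10]
}}

```text
t: 42.82
tool_pos: [0.4862, 0.0057, 0.0157]
tool_rot: [-3.139, -0.007, 0.003]
contact_force: [-4.4, 6.9, 8.8]
opening: 0.0257
grip_force: 45.9
```

{"method": "jog_arm", "body": {
  "commands": [0,0,0.04,0,0,0,10,0,0,0,0,0,0,10]
}}

```text
t: 43.08
tool_pos: [0.4863, 0.0057, 0.0155]
tool_rot: [-3.139, -0.007, 0.006]
contact_force: [-14.8, 7.7, 26.0]
opening: 0.025
grip_force: 47.9
```

{"method": "jog_arm", "body": {
  "commands": [0,0,-0.04,0,0,0,10,0,0,0,0,0,0,48,0,0,0,0,0,0,48,0,0,0,0,0,0,48,0,0,-0.4,0,0,0,48,0,0,-0.6,0,0,0,48,0,0,-0.7,0,0,0,48,0,0.7,-0.7,0,0,0,48,-0.2,0.7,0,0,0,0,48,-0.2,0.7,0,0,0,0,48,-0.2,0.7,0,0,0,0,48,-0.2,0.7,0,0,0,0,48,0,0,0,0,0,0,48,0,0,0,0,0,0,48]
}}

```text
t: 44.82
tool_pos: [0.4396, -0.2052, 0.1578]
tool_rot: [-3.141, -0.007, 0.001]
contact_force: [1.4, -0.5, -0.3]
opening: 0.048
grip_force: 0.0
```

```bash
python3 chk.py; python3 - <<'E'
from h import *
save(eyes.get_image("scene"),"s11.png",(100,40,400,320),2)
d=eyes.get_image("top"); cases("top",world(d),("new_a","empty_a","kept"),.3)
E
```

```text
scene start 77 [0.522  0.0495] 60 [0.5222 0.0492]
scene now 68 [0.524  0.0436] 53 [0.5241 0.0435]
top start 102 [0.5176 0.0503] 120 [0.5184 0.0496]
top now 128 [0.52   0.0443] 97 [0.5208 0.0444]
[ 0.43989815 -0.20455813  0.15783952]
top new_a 0.83 top [562.5  38.4] -0.2 [56.2 46.1] z 0.0466 | lug [0.5601 0.0369 0.0804] 75 [567.3  30.6] 1.9 [44.2 29.4]
top new_a 0.71 top [561.6 -89.2] -89.9 [58.5 55.1] z 0.0456 | lug [ 0.5596 -0.0886  0.0817] 71 [559.7 -89. ] 0.6 [29.7 14.1]
top new_a 0.58 top [562.8 -26.4] -0.5 [57.  46.5] z 0.0461 | lug [ 0.5588 -0.0261  0.0805] 71 [559.1 -26.4] -0.4 [29.4 13.4]
top empty_a 0.53 top [ 391.2 -323.8] 81.6 [49.2 41.7] z 0.043 | lug [ 0.3928 -0.3229  0.0765] 69 [ 393.9 -324.1] -10.8 [26.4 13.9]
top kept 0.89 top [563.2 101. ] 0.8 [57.2 46.4] z 0.0463 | lug [0.558  0.102  0.0813] 65 [566.2 102.8] 0.6 [43.9 13.2]
```

View pics/s11.png

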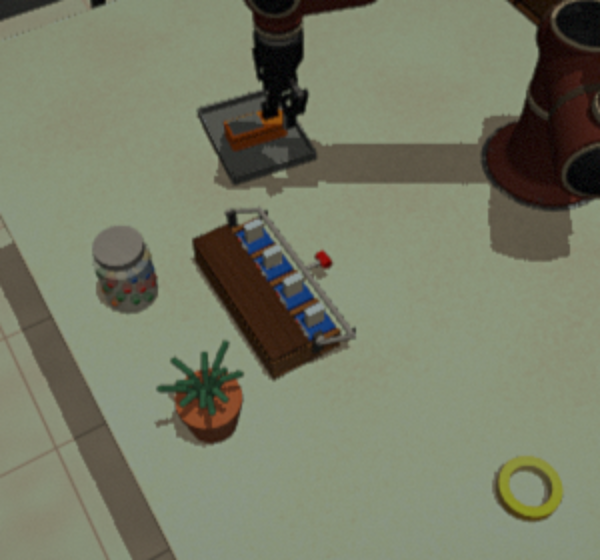

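All four blue cases are in the rack and the orange case is in the tray (255,130). The bail is closed with its knob at (322,260), and the jar, plant and tape have not moved.

```bash
python3 -c "
from station import job
print(job.finish_job())"
```

```text
the job is handed in; nothing more can be done
None
```

I handed the job in after about 45 s of robot time: all four blue cases are home, the one orange case is flat in the tray, the bail is pressed down to its stop, and the jar, plant and tape are untouched; hand-in gave no pass/fail result.

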